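Set out the pouring beakers by size

TASK

Get the pouring station ready: stand the four steel beakers on the row of cork mats in order of size, one in the middle of each mat, with the largest on the mat next to the balance and the smallest at the far end. Do not tip any beaker over on the way, and leave the little amber bottle that stands among them upright where it is.

Things in the scene. Friction and masses are not known exactly. Their poses are not given: they have to be found in the camera images.
- beaker_60: open stainless steel pouring beaker, straight round wall 60 mm outside diameter, 92 mm tall, 3 mm wall, with a tiny spout lip that sticks out 4 mm at the rim on its own +x side; loose, standing upright on the bench. Origin: centre of its underside; z up
- beaker_52: open stainless steel pouring beaker, straight round wall 52 mm outside diameter, 80 mm tall, 3 mm wall, with a tiny spout lip that sticks out 4 mm at the rim on its own +x side; loose, standing upright on the bench. Origin: centre of its underside; z up
- beaker_44: open stainless steel pouring beaker, straight round wall 44 mm outside diameter, 68 mm tall, 3 mm wall, with a tiny spout lip that sticks out 4 mm at the rim on its own +x side; loose, standing upright on the bench. Origin: centre of its underside; z up
- beaker_36: open stainless steel pouring beaker, straight round wall 36 mm outside diameter, 55 mm tall, 3 mm wall, with a tiny spout lip that sticks out 4 mm at the rim on its own +x side; loose, standing upright on the bench. Origin: centre of its underside; z up
- mat_a: one of four alike round cork mats, 80 mm diameter, 8 mm thick, fixed in a row about 100 mm apart on a long wooden board 8 mm thick; the mats' names say nothing of their order. Origin: centre of its underside (its top, where a beaker stands, is 8 mm higher, 16 mm above the bench)
- mat_b: one of four alike round cork mats, 80 mm diameter, 8 mm thick, fixed in a row about 100 mm apart on a long wooden board 8 mm thick; the mats' names say nothing of their order. Origin: centre of its underside (its top, where a beaker stands, is 8 mm higher, 16 mm above the bench)
- mat_c: one of four alike round cork mats, 80 mm diameter, 8 mm thick, fixed in a row about 100 mm apart on a long wooden board 8 mm thick; the mats' names say nothing of their order. Origin: centre of its underside (its top, where a beaker stands, is 8 mm higher, 16 mm above the bench)
- mat_d: one of four alike round cork mats, 80 mm diameter, 8 mm thick, fixed in a row about 100 mm apart on a long wooden board 8 mm thick; the mats' names say nothing of their order. Origin: centre of its underside (its top, where a beaker stands, is 8 mm higher, 16 mm above the bench)
- balance: small grey bench balance, 100 x 100 mm and 28 mm tall, with a round steel pan and a black display, fixed on the same board in line with the mats, about 127 mm beyond the end mat; it may be at either end of the row (a wooden dish with two soap bars, 32 mm tall, is at the other end). Origin: centre of its underside
- oil_bottle: small amber glass bottle with black cap, 40 mm diameter, 95 mm tall, loose, standing among the beakers; to be left where it is. Origin: centre of its underside. (A loose cream soap bar, 60 x 42 x 22 mm, also lies among the beakers.)
Not all that is in view belongs to the job. What is shaped like the beaker_52 but blue is not meant.

How it is judged:
By the outcome, as a careful person would: the job done as asked, in the order asked, and still so for the second after the job is handed in, with the robot touching nothing.
It also fails if it takes over 99 s, if anything falls off the work surface, if the arm or the gripper's body presses on something with over 40 N, if the wrist force passes 120 N, or if a joint passes its speed limit or range.

ROBOT

A 7-joint arm with a two-finger parallel gripper is mounted at the origin on the work surface. World frame = base frame: x ahead of the robot, y to its left, z up, the work surface at z = 0. Lengths are in mm, angles in rad, forces in N, time in s.
With the tool pointing down it reaches from about 400 to 875 mm from the base axis. Payload 6.5 kg.
Tool frame: the origin (TCP) lies on the centre line of the jaws, within the pads' length; the fingertips stand 19 mm ahead of it and the grasp point (between the pads) is the TCP (bot.finger_overhang is the distance from the TCP to the fingertips, in mm); z points along the fingers, y is the direction in which the jaws open and shut (so a half turn about z gives the same grasp; the last joint's range is limited). The gripper opens to 85 mm and grips with 20 to 120 N. Pads are 22 mm wide; open, the fingers measure 114 mm over their backs; the gripper's body (76 mm by 85 mm) begins 54 mm behind the grasp point. The pads swing forward as they close: fully open they stand 13 mm farther back than shut.
Start: joints at [1.038, 0.536, -0.004, 1.538, 0.003, 1.067, -0.071], TCP at [292.515, -580.452, 250.29] pointing down, gripper open.
Joint ranges: [-2.7, 2.7], [-0.37, 2.16], [-1.27, 1.26], [0.24, 2.4], [-1.31, 4.45], [0.19, 1.91], [-2.76, 2.76]. Speed limits (rad/s): [2.39, 2.39, 3.14, 3.14, 3.14, 3.14, 3.14].

INTERFACE

Orientations are given as a rotation vector (axis times angle).
In Python, from cell import telemetry, imaging, bot gives the robot as it stands.
- The arm moves only by the tool move_arm, never from a script. Its argument "deltas" is a list of rows, each an object with "xyz": the shift along the tool's x, y, z in units of 40 mm (1.0 is 40 mm), a list of three; "angular": the turn, a rotation vector about the tool's x, y, z in units of 6 degrees (1.0 is 6 degrees), a list of three; "fingers": the closure, from 0 (fully open) to 1 (shut). A call has 1 to 12 rows; each row is the pose to reach, as a shift and turn from the pose commanded when the call began, along the tool's axes at that moment; what a row does not reach only later rows make up. A row lasts 1/10 s, in which the tool goes at most 50 mm and 8.59 degrees, less where a joint would pass 70% of its speed; a pose out of reach is approached as far as the arm can. A call with a gripper value outside its range is refused whole. The fingers move at their own pace and stop on an object; "force" is the grip in N (left out, the last holds). Time passes only in rows, so rows that repeat a pose let the fingers close. It gives the time, the measured TCP pose, the force and the opening at its end, in the units of the state.
- telemetry.state(): the state, without advancing time (a new reading comes with each control period).
- imaging.get_image(name): name is "scene" or "side" or "wrist"; returns a dict with "color" (480x640x3 uint8, red, green, blue), "K" (3x3 intrinsics, pixels), "eye" and "rotation" of the camera in the world. Camera axes: x right, y down, z forward; pixel columns grow to the right and rows downward; lengths in mm; the calibration is good to about 2 mm. A picture is of the moment at which its call begins. There is no depth.
- bot.job_done(): hands the job in, once; it reports no verdict.
The state is a dict: "clock": time; "joint_positions": joint angles; "joint_vel": joint speeds; "joint_torque": joint torques, N m; "tool_pos": TCP position; "orientation": TCP orientation; "wrist_force": force on the tool from outside, world axes, zero at the start; "moment": the same for the moment, N m; "opening": opening from 0.0 (shut) to 1.0 (fully open).
Only numpy, scipy, OpenCV 4.12 (cv2) and the standard library are available. Lean on these libraries where they do the work, as an engineer would, in place of code of your own. Each camera call takes 0.05 s, during which the arm holds its last target.

## Working session

There is one attempt and no reset: what is moved stays moved. The work goes in short steps, Python scripts to look and compute and a tool call to move; the robot and the scene stay as the last step left them, time stands still between calls to the robot, and variables do not carry over. Pictures are saved under pics/ and viewed, and the job is handed in when it is done.

Besides the shell and the picture viewer there is one more tool, called after ">>>" by a JSON object that holds its "name" and its "arguments". move_arm: Moves the arm, as the interface text tells. Its arguments: {"type":"object","properties":{"deltas":{"type":"array","items":{"type":"object","properties":{"xyz":{"type":"array","items":{"type":"number"}},"angular":{"type":"array","items":{"type":"number"}},"fingers":{"type":"number"}}}},"force":{"type":"number"}},"required":["deltas"]}

```bash
ls; mkdir -p pics; cat > h.py <<'E'
import numpy as np, cv2, sys
sys.path.insert(0,'.')
from cell import telemetry, imaging, bot
def snap(name,out):
    d=imaging.get_image(name); cv2.imwrite(f'pics/{out}.png',cv2.cvtColor(np.asarray(d['color']),cv2.COLOR_RGB2BGR))
    np.savez(f'pics/{out}.npz',K=d['K'],eye=d['eye'],R=d['rotation']); return d
class Cam:
    def __init__(s,out):
        z=np.load(f'pics/{out}.npz'); s.K,s.eye,s.R=z['K'],z['eye'],z['R']; s.im=cv2.imread(f'pics/{out}.png')
    def ray(s,u,v):
        r=s.R@(np.linalg.inv(s.K)@np.array([u,v,1.])); return r/np.linalg.norm(r)
    def plane(s,u,v,z):
        r=s.ray(u,v); return s.eye+r*(z-s.eye[2])/r[2]
    def proj(s,p):
        q=s.K@(s.R.T@(np.asarray(p,float)-s.eye)); return q[:2]/q[2]
E
python3 - <<'E'
from h import *
for n in ['scene','side','wrist']:
    d=snap(n,n+'0'); print(n,d['K'].tolist() if hasattr(d['K'],'tolist') else d['K'],d['eye'],d['rotation'])
print(telemetry.state())
E
```

```text
pics
scene [[557.8893190579232, 0.0, 324.14483161966996], [0.0, 557.8893190579232, 247.41549347558583], [0.0, 0.0, 1.0]] [945.56456235 401.83954193 857.41067346] [-1.14681926 -2.50301248  0.81186038]
side [[467.6250238505195, 0.0, 325.77718269695595], [0.0, 467.6250238505195, 244.3779404218017], [0.0, 0.0, 1.0]] [359.73980593 664.41483574 501.59890461] [-0.30219159  2.67144068 -1.44514749]
wrist [[332.57119305388176, 0.0, 321.428166930558], [0.0, 332.57119305388176, 242.57875543566044], [0.0, 0.0, 1.0]] [ 364.15274249 -544.34497169  373.51181546] [ 2.43750907 -1.50096309 -0.24172191]
{'clock': 0.15, 'joint_positions': array([ 1.03782105,  0.5369731 , -0.00440216,  1.53861345,  0.00260457,
        1.06729627, -0.07123666]), 'joint_vel': array([ 0.00161441, -0.00245855,  0.00123433, -0.00306099,  0.00081893,
       -0.00173529, -0.0010172 ]), 'joint_torque': array([ 1.41570683e-03, -5.83785295e+01,  1.04974341e+00, -2.59349674e+01,
        1.25276178e-02,  6.54637071e-03, -2.37417424e-05]), 'tool_pos': array([ 292.28148462, -580.08443916,  249.63977792]), 'orientation': array([-3.05523328e+00, -7.26297707e-01,  6.46682705e-04]), 'wrist_force': array([-0.34200219,  0.83241099,  0.06161019]), 'moment': array([-0.04810001, -0.02942186,  0.04705672]), 'opening': 0.997305605301069}
```

```bash
sed -i "s/s.K,s.eye,s.R=z\['K'\],z\['eye'\],z\['R'\]/s.K,s.eye,s.R=z['K'],z['eye'],cv2.Rodrigues(z['R'].astype(float))[0]/" h.py
```

```text
(no output)
```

View pics/scene0.png

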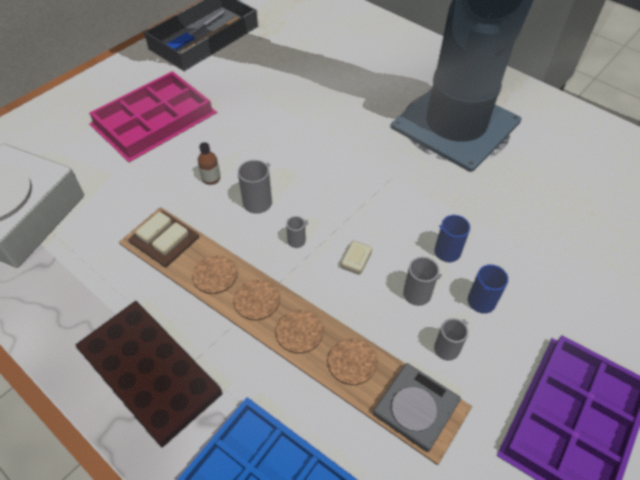

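View pics/side0.png

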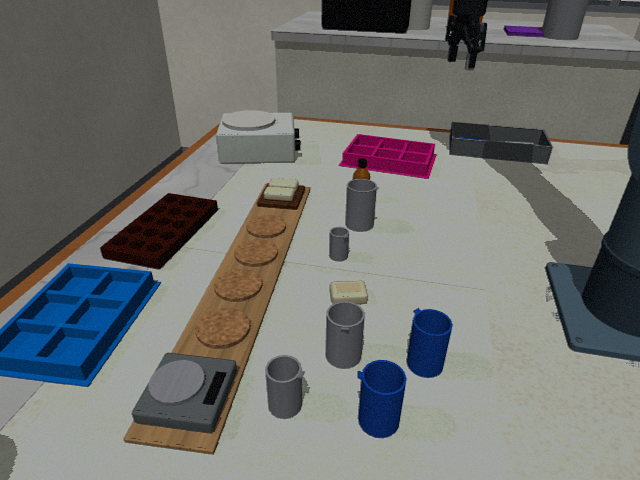

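View pics/wrist0.png

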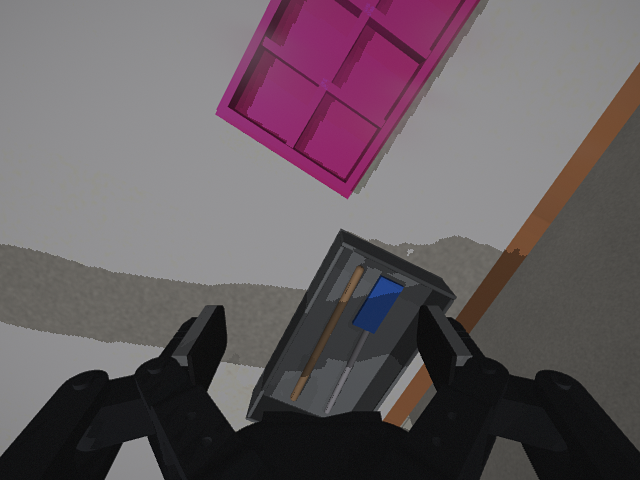

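```bash
python3 - <<'E'
from h import *
a=cv2.imread('pics/scene0.png');b=cv2.imread('pics/side0.png')
cv2.imwrite('pics/c1.png',cv2.resize(a[130:380,180:520],None,fx=2.3,fy=2.3,interpolation=cv2.INTER_CUBIC))
cv2.imwrite('pics/c2.png',cv2.resize(b[150:450,200:460],None,fx=2,fy=2,interpolation=cv2.INTER_CUBIC))
for p in [(256,187),(256,170),(262,200),(296,235),(420,290),(450,345),(230,230),(390,220),(440,310)]: print(p,a[p[1],p[0]])
for p in [(361,205),(345,345),(284,395),(339,248),(310,330),(420,250)]: print(p,b[p[1],p[0]])
E
```

```text
(256, 187) [92 90 91]
(256, 170) [93 92 92]
(262, 200) [95 91 93]
(296, 235) [92 89 90]
(420, 290) [92 88 90]
(450, 345) [84 82 82]
(230, 230) [187 186 187]
(390, 220) [188 187 187]
(440, 310) [189 187 188]
(361, 205) [74 72 73]
(345, 345) [78 72 74]
(284, 395) [75 72 75]
(339, 248) [79 76 75]
(310, 330) [162 168 164]
(420, 250) [154 165 160]
```

View pics/c1.png

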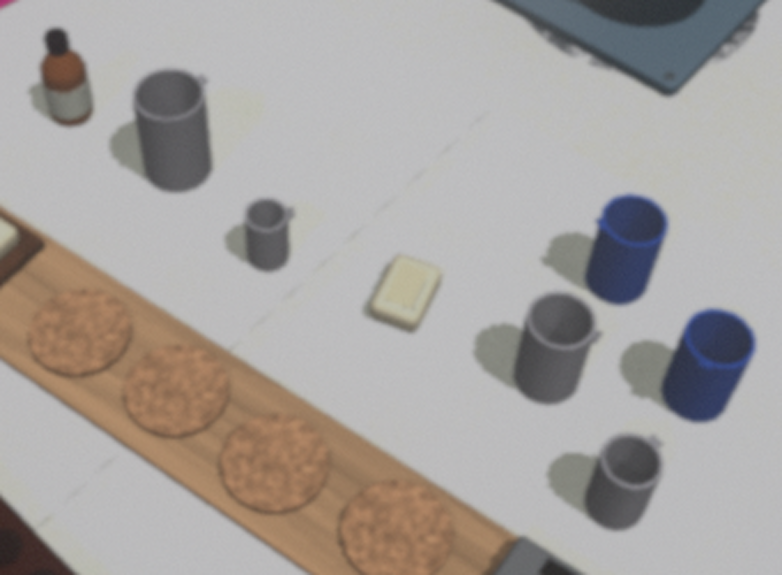

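View pics/c2.png

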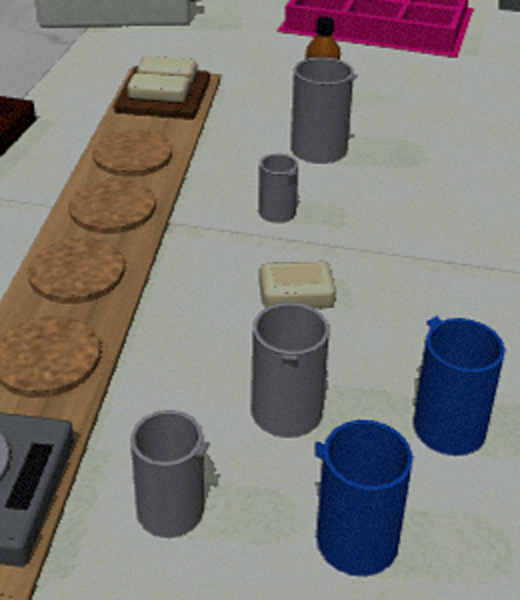

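```bash
cat > meas.py <<'E'
from h import *
def comp(c,seed,thr):
    m=(c.im.max(2)<thr).astype(np.uint8)
    n,l=cv2.connectedComponents(m,connectivity=4); k=l[seed[1],seed[0]]; return l==k if k else None
def az(c,mask,lo=.1,hi=.6):
    v,u=np.nonzero(mask); 
    R=(c.R@np.linalg.inv(c.K)@np.stack([u,v,np.ones_like(u)]).astype(float)).T
    a=np.unwrap(np.arctan2(R[:,1],R[:,0])%(2*np.pi)); e=R[:,2]/np.hypot(R[:,0],R[:,1])
    # per elevation bins
    q0,q1=e.min()+lo*(e.max()-e.min()),e.min()+hi*(e.max()-e.min())
    bins=np.linspace(q0,q1,12); L=[];H=[]
    for i in range(11):
        s=(e>=bins[i])&(e<bins[i+1])
        if s.sum()>3: L.append(a[s].min());H.append(a[s].max())
    L,H=np.median(L),np.median(H)
    return (L+H)/2,(H-L)/2
def locate(c1,s1,c2,s2,t1=140,t2=115):
    A1,w1=az(c1,comp(c1,s1,t1));A2,w2=az(c2,comp(c2,s2,t2))
    d1=np.array([np.cos(A1),np.sin(A1)]);d2=np.array([np.cos(A2),np.sin(A2)])
    t=np.linalg.solve(np.stack([d1,-d2],1),c2.eye[:2]-c1.eye[:2])
    return c1.eye[:2]+d1*t[0], 2*t[0]*np.sin(w1),2*t[1]*np.sin(w2)
E
python3 - <<'E'
from meas import *
c1,c2=Cam('scene0'),Cam('side0')
for n,s1,s2 in [('60',(256,187),(361,205)),('36',(296,238),(339,248)),('52',(420,290),(345,345)),('44',(450,345),(284,395))]:
    print(n,*locate(c1,s1,c2,s2))
    for c,s,t in((c1,s1,140),(c2,s2,115)):
        v,u=np.nonzero(comp(c,s,t)); print('   ',u.min(),u.max(),v.min(),v.max())
# mats
for c,nm in((c1,'scene'),(c2,'side')):
    hsv=cv2.cvtColor(c.im,cv2.COLOR_BGR2HSV)
    for s in ([(215,274),(257,299),(299,331),(352,361)] if nm=='scene' else [(266,226),(256,252),(239,286),(222,326)]):
        p=hsv[s[1]-3:s[1]+4,s[0]-3:s[0]+4].reshape(-1,3).mean(0); print(nm,s,p, c.plane(*s,16))
    print('wood',hsv[270,180] if nm=='scene' else hsv[350,175])
# bottle, soap
print('bottle base approx',c1.plane(209,180,0),'soap',c1.plane(355,256,22),'bal',c1.plane(415,408,28))
E
```

```text
60 [ 466.79035924 -186.22559808] 75.47570430463315 59.126628943976364
    229 271 161 213
    343 433 148 231
36 [486.48608578 -56.54913911] 43.255485911043785 35.44508242901153
    279 306 217 247
    329 349 227 261
52 [432.04560591 179.54546408] 77.10090144670167 52.20473631181321
    388 440 258 305
    325 367 286 368
44 [490.76535131 281.77037319] 67.05318474548818 44.35462378574936
    419 467 319 360
    266 309 368 418
scene (215, 274) [ 13.         106.85714286 153.42857143] [ 644.65890792 -101.54012517   16.        ]
scene (257, 299) [ 12.95918367 107.08163265 153.46938776] [632.44569409  -7.63624156  16.        ]
scene (299, 331) [ 13.04081633 107.40816327 150.81632653] [630.79773815  89.75251419  16.        ]
scene (352, 361) [ 12.91836735 107.48979592 150.69387755] [614.83946691 191.53473121  16.        ]
wood [ 15  98 166]
side (266, 226) [ 14.53061224 135.06122449 126.40816327] [642.63724581 -96.99957769  16.        ]
side (256, 252) [ 14.51020408 134.73469388 127.04081633] [630.88816763  -4.4095034   16.        ]
side (239, 286) [ 14.48979592 135.10204082 129.24489796] [624.47885963  97.28532904  16.        ]
side (222, 326) [ 14.6122449  136.02040816 124.04081633] [614.05903468 193.01433942  16.        ]
wood [ 17 122 132]
bottle base approx [ 4.86511009e+02 -2.93577471e+02 -1.13686838e-13] soap [451.36878453  66.5153098   22.        ] bal [616.91743873 315.82204337  28.        ]
```

```bash
python3 - <<'E'
from meas import *
c1,c2=Cam('scene0'),Cam('side0')
for t1 in (115,125,132):
  for n,s1,s2 in [('60',(256,187),(361,205)),('36',(296,238),(339,248)),('52',(420,290),(345,345)),('44',(450,345),(284,395))]:
    print(t1,n,*locate(c1,s1,c2,s2,t1,110))
for c,nm in((c1,'scene'),(c2,'side')):
    hsv=cv2.cvtColor(cv2.GaussianBlur(c.im,(3,3),0),cv2.COLOR_BGR2HSV).astype(int)
    g=cv2.cvtColor(c.im,cv2.COLOR_BGR2LAB).astype(int)
    for p in ([(215,274),(257,299),(180,262),(236,290),(325,345)] if nm=='scene' else [(266,226),(239,286),(250,330),(200,350),(282,245)]):
        print(nm,p,hsv[p[1]-1:p[1]+2,p[0]-1:p[0]+2].mean((0,1)),g[p[1]-1:p[1]+2,p[0]-1:p[0]+2].mean((0,1)))
E
```

```text
115 60 [ 465.54209699 -175.92223684] 56.70188097487636 58.133365995739226
115 36 [485.50386838 -50.57083669] 32.09301683812257 35.10286606947752
115 52 [430.05587185 192.02993511] 47.67074452475422 50.377986629559146
115 44 [487.06538735 292.57567622] 41.765018255322424 43.10211604632332
125 60 [ 465.56917206 -176.13728118] 59.028365497303845 58.14824246841316
125 36 [485.64291119 -51.36131385] 33.76820653792479 35.141675257840014
125 52 [430.08245372 191.85135755] 50.98159692282296 50.39703122184176
125 44 [487.03590221 292.66178406] 43.10231967188174 43.092134768744806
132 60 [ 465.61062525 -176.46652407] 59.886342601207105 58.17101903948788
132 36 [485.69999962 -51.68586924] 34.86131770824927 35.15760959742079
132 52 [430.156865   191.35146089] 52.52553767199814 50.45034322941647
132 44 [487.222861   292.11579323] 44.600004546915336 43.15542385354589
scene (215, 274) [ 13.         106.66666667 150.88888889] [130.77777778 138.22222222 148.55555556]
scene (257, 299) [ 13.         106.88888889 150.77777778] [130.55555556 138.11111111 148.55555556]
scene (180, 262) [ 14.77777778  98.         166.66666667] [148.33333333 136.33333333 149.22222222]
scene (236, 290) [ 13.88888889 101.55555556 151.88888889] [133.77777778 136.88888889 148.11111111]
scene (325, 345) [ 14.44444444  98.55555556 157.44444444] [140.55555556 135.88888889 148.55555556]
side (266, 226) [ 14.88888889 135.44444444 127.11111111] [108.         138.         152.66666667]
side (239, 286) [ 14.44444444 133.88888889 134.22222222] [115.         138.77777778 153.22222222]
side (250, 330) [ 15.55555556 127.88888889  99.44444444] [ 87.         134.66666667 147.55555556]
side (200, 350) [ 16.33333333 125.77777778 134.44444444] [117.88888889 135.11111111 153.11111111]
side (282, 245) [ 15.88888889 122.66666667 128.44444444] [113.11111111 134.88888889 151.        ]
```

```bash
python3 - <<'E'
from meas import *
cs=[Cam('scene0'),Cam('side0')]
seeds=[[(215,274),(257,299),(299,331),(352,361)],[(266,226),(256,252),(239,286),(222,326)]]
M=[]
for c,sd,th in zip(cs,seeds,(137.4,136.6)):
    g=cv2.GaussianBlur(cv2.cvtColor(c.im,cv2.COLOR_BGR2LAB)[:,:,1].astype(np.float32),(0,0),1.5)
    m=(g>th).astype(np.uint8); m=cv2.morphologyEx(m,cv2.MORPH_OPEN,np.ones((5,5),np.uint8)); m=cv2.morphologyEx(m,cv2.MORPH_CLOSE,np.ones((5,5),np.uint8))
    n,l=cv2.connectedComponents(m)
    o=c.im.copy(); o[m>0]=(0,255,0); cv2.imwrite(f'pics/mm{len(M)}.png',o)
    M.append([l==l[s[1],s[0]] for s in sd])
for i in range(4):
    r=[]
    for c,mk in zip(cs,(M[0][i],M[1][i])):
        v,u=np.nonzero(mk)
        R=(c.R@np.linalg.inv(c.K)@np.stack([u,v,np.ones_like(u)]).astype(float)).T
        a=np.unwrap(np.arctan2(R[:,1],R[:,0])%(2*np.pi)); r.append(((a.min()+a.max())/2,(a.max()-a.min())/2))
        P=(c.eye+R*((16-c.eye[2])/R[:,2])[:,None])[:,:2]; (cx,cy),rad=cv2.minEnclosingCircle(P.astype(np.float32)); print('   circ',cx,cy,2*rad,'cent',P.mean(0),2*np.sqrt(0))
    d=[np.array([np.cos(x[0]),np.sin(x[0])]) for x in r]
    t=np.linalg.solve(np.stack([d[0],-d[1]],1),cs[1].eye[:2]-cs[0].eye[:2])
    print(i,cs[0].eye[:2]+d[0]*t[0],[2*t[k]*np.sin(r[k][1]) for k in (0,1)])
a=cv2.imread('pics/mm0.png')[200:460,100:480];b=cv2.imread('pics/mm1.png')[180:440,130:330]
cv2.imwrite('pics/mm.png',np.hstack([a,b]))
E
```

```text
circ 644.515625 -104.50070190429688 78.29305267333984 cent [ 644.99646395 -104.35305229] 0.0
   circ 646.6458129882812 -103.42508697509766 79.35723114013672 cent [ 645.92446778 -102.69838384] 0.0
0 [ 645.3827091  -102.24748135] [np.float64(76.71902227985481), np.float64(74.67498063791945)]
   circ 632.5716552734375 -10.047867774963379 79.0400161743164 cent [633.57752665  -9.73053542] 0.0
   circ 634.0581665039062 -7.754907608032227 81.1807861328125 cent [633.91891788  -7.29424781] 0.0
1 [633.47213115  -9.33772691] [np.float64(75.64178367646215), np.float64(75.66439129811098)]
   circ 628.6463623046875 89.03033447265625 79.1535873413086 cent [630.22679362  88.68087873] 0.0
   circ 630.7545166015625 89.87432098388672 80.4886474609375 cent [630.51754517  90.71601079] 0.0
2 [630.37802269  89.19561497] [np.float64(74.30844854684622), np.float64(75.73358994964606)]
   circ 613.4918823242188 190.9989013671875 78.1778335571289 cent [614.45101753 191.29100372] 0.0
   circ 615.0132446289062 192.08395385742188 79.70783996582031 cent [614.31271982 193.41438911] 0.0
3 [614.94483033 191.03242843] [np.float64(74.46628557289297), np.float64(77.49819473751712)]
```

View pics/mm.png

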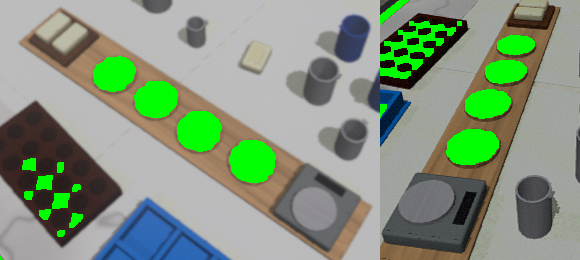

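```bash
python3 - <<'E'
from meas import *
c1,c2=Cam('scene0'),Cam('side0')
def comphs(c,seed):
    hsv=cv2.cvtColor(c.im,cv2.COLOR_BGR2HSV); m=((abs(hsv[:,:,0].astype(int)-115)<12)&(hsv[:,:,1]>130)).astype(np.uint8)
    n,l=cv2.connectedComponents(m,connectivity=4); return l==l[seed[1],seed[0]]
for s1,s2 in [((452,245),(428,350)),((488,295),(381,405))]:
    A1,_=az(c1,comphs(c1,s1));A2,_=az(c2,comphs(c2,s2))
    d1=np.array([np.cos(A1),np.sin(A1)]);d2=np.array([np.cos(A2),np.sin(A2)])
    t=np.linalg.solve(np.stack([d1,-d2],1),c2.eye[:2]-c1.eye[:2]); print('blue',c1.eye[:2]+d1*t[0])
c=c1
# spout tips in scene (from crop coords /2.3 + offset)
for n,p,h,ctr in [('60',(205,79),92,(465.6,-176.2)),('36',(291,213),55,(485.6,-51.5)),('52',(597,337),80,(430,191.8)),('44',(658,441),68,(487,292.5))]:
    q=c.plane(p[0]/2.3+180,p[1]/2.3+130,h)[:2]-ctr; print(n,'spout',q,np.degrees(np.arctan2(q[1],q[0])))
R=cv2.Rodrigues(telemetry.state()['orientation'])[0]; print(R)
E
```

```text
blue [ 282.44075886 -168.15159867]
blue [374.61235203 -88.9250783 ]
60 spout [-32.68673013  13.15439045] 158.07825962704052
36 spout [-14.97208765  16.6123767 ] 132.02710538419853
52 spout [-4.23719079 30.85292857] 97.81980493668834
44 spout [-24.45611454   7.88276534] 162.134681156828
[[ 8.93021544e-01  4.50013396e-01 -6.82151825e-04]
 [ 4.50013898e-01 -8.93020888e-01  1.08876576e-03]
 [-1.19216649e-04 -1.27926909e-03 -9.99999175e-01]]
```

```bash
python3 - <<'E'
from meas import *
c1,c2=Cam('scene0'),Cam('side0')
for s,d in [((448,252),(427,366)),((485,304),(381,425))]:
    print(c1.plane(*s,0),c2.plane(*d,0))
print('bottle',c1.plane(209,179,0))
E
cat > mv.py <<'E'
# usage: python3 mv.py x y z jawdeg : deltas in tool units from measured pose
from h import *
from scipy.spatial.transform import Rotation as Ro
s=telemetry.state(); R=Ro.from_rotvec(s['orientation'])
x,y,z,j=map(float,sys.argv[1:5])
a=np.radians(j); ty=np.array([np.cos(a),np.sin(a),0]); tz=np.array([0,0,-1.]); T=Ro.from_matrix(np.stack([np.cross(ty,tz),ty,tz],1))
print('at',s['tool_pos'].round(1),'jaw',round(float(np.degrees(np.arctan2(*R.as_matrix()[[1,0],1]))),1),'open',round(s['opening']*85,1),'F',s['wrist_force'].round(1),'t',round(s['clock'],2))
print('xyz',(R.inv().apply(np.array([x,y,z])-s['tool_pos'])/40).round(3),'ang',(np.degrees((R.inv()*T).as_rotvec())/6).round(2))
E
python3 mv.py 465.6 -176.2 200 45
```

```text
[314.95253183 185.32123608   0.        ] [311.24834964 186.74054374   0.        ]
[368.15488349 298.05547026   0.        ] [3.63103860e+02 2.96509740e+02 5.68434189e-14]
bottle [ 484.58055472 -295.68372677    0.        ]
at [ 292.3 -580.1  249.6] jaw -63.3 open 84.8 F [-0.3  0.8  0.1] t 0.15
xyz [ 8.413 -7.065  1.249] ang [-1.000e-02 -1.000e-02 -1.804e+01]
```

>>> {"name": "move_arm", "arguments": {"deltas": [{"xyz": [0.9, -0.75, 0.1], "angular": [0, 0, -1.3], "fingers": 0}, {"xyz": [1.8, -1.5, 0.25], "angular": [0, 0, -2.6], "fingers": 0}, {"xyz": [2.6, -2.2, 0.4], "angular": [0, 0, -4.0], "fingers": 0}, {"xyz": [3.4, -2.9, 0.5], "angular": [0, 0, -5.3], "fingers": 0}, {"xyz": [4.3, -3.6, 0.6], "angular": [0, 0, -6.7], "fingers": 0}, {"xyz": [5.1, -4.3, 0.75], "angular": [0, 0, -8.0], "fingers": 0}, {"xyz": [5.9, -5.0, 0.85], "angular": [0, 0, -9.4], "fingers": 0}, {"xyz": [6.7, -5.6, 1.0], "angular": [0, 0, -10.8], "fingers": 0}, {"xyz": [7.4, -6.2, 1.1], "angular": [0, 0, -12.2], "fingers": 0}, {"xyz": [8.0, -6.7, 1.2], "angular": [0, 0, -13.6], "fingers": 0}, {"xyz": [8.41, -7.06, 1.25], "angular": [0, 0, -15.0], "fingers": 0}, {"xyz": [8.41, -7.06, 1.25], "angular": [0, 0, -16.4], "fingers": 0}]}}

```text
clock: 1.35
tool_pos: [466.9, -172.9, 200.1]
orientation: [-1.43, -2.796, -0.003]
wrist_force: [-0.4, 0.7, 0.1]
opening: 1.0
```

```bash
python3 mv.py 465.6 -176.2 200 45
```

```text
at [ 466.9 -172.9  200.1] jaw 35.8 open 85.0 F [-0.4  0.7  0.1] t 1.35
xyz [-0.047 -0.074  0.003] ang [ 0.01 -0.01 -1.53]
```

>>> {"name": "move_arm", "arguments": {"deltas": [{"xyz": [0, 0, 0], "angular": [0, 0, -1.2], "fingers": 0}, {"xyz": [0, 0, 0], "angular": [0, 0, -1.6], "fingers": 0}, {"xyz": [0, 0, 0], "angular": [0, 0, -1.6], "fingers": 0}, {"xyz": [0, 0, 0], "angular": [0, 0, -1.6], "fingers": 0}]}}

```text
clock: 1.75
tool_pos: [465.7, -176.9, 200.2]
orientation: [-1.211, -2.899, 0.0]
wrist_force: [-0.3, -1.0, -0.5]
opening: 0.998
```

```bash
python3 mv.py 465.6 -176.2 65 45; python3 -c "
from h import *
snap('wrist','w1')"
```

```text
at [ 465.7 -176.9  200.2] jaw 44.7 open 84.8 F [-0.3 -1.  -0.5] t 1.75
xyz [0.014 0.012 3.379] ang [-0.   -0.   -0.06]
```

View pics/w1.png

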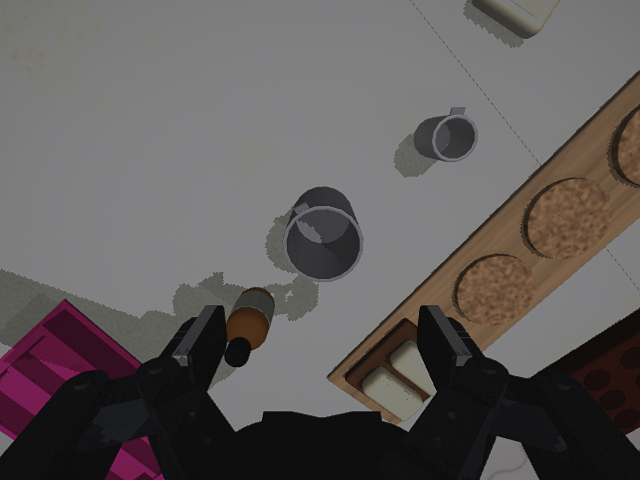

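```bash
python3 - <<'E'
from h import *
c=Cam('w1')
print('60 rim',c.plane(323,245,92),'36 rim',c.plane(455,138,55),'bottle cap',c.plane(238,352,95))
print('mats',c.plane(567,217,16),c.plane(495,289,16))
print(c.proj([465.7,-176.9,92]))
E
```

```text
60 rim [ 465.45729377 -174.96015016   92.        ] 36 rim [485.49937463 -50.1147704   55.        ] bottle cap [ 480.15830755 -288.02023233   95.        ]
mats [629.02652163  -9.79091415  16.        ] [ 642.12144898 -103.03113976   16.        ]
[321.38384803 246.99170113]
```

>>> {"name": "move_arm", "arguments": {"deltas": [{"xyz": [0.03, 0.02, 0.9], "fingers": 0}, {"xyz": [0.03, 0.02, 1.7], "fingers": 0}, {"xyz": [0.03, 0.02, 2.5], "fingers": 0}, {"xyz": [0.03, 0.02, 3.1], "fingers": 0}, {"xyz": [0.03, 0.02, 3.45], "fingers": 0}, {"xyz": [0.03, 0.02, 3.45], "fingers": 0}, {"xyz": [0.03, 0.02, 3.45], "fingers": 0.15}, {"xyz": [0.03, 0.02, 3.45], "fingers": 0.25}, {"xyz": [0.03, 0.02, 3.45], "fingers": 0.35}, {"xyz": [0.03, 0.02, 3.45], "fingers": 0.5}, {"xyz": [0.03, 0.02, 3.45], "fingers": 0.5}, {"xyz": [0.03, 0.02, 3.45], "fingers": 0.5}], "force": 40}}

```text
schema error: expected keys xyz, angular, fingers
```

```bash
python3 mv.py 465.6 -176.2 165 45; python3 -c "
from h import *
snap('wrist','w2')"
```

```text
at [ 465.7 -176.9  200.2] jaw 44.7 open 84.7 F [-0.6 -0.5  0.9] t 1.8
xyz [0.015 0.011 0.88 ] ang [-0.   -0.   -0.06]
```

View pics/w2.png

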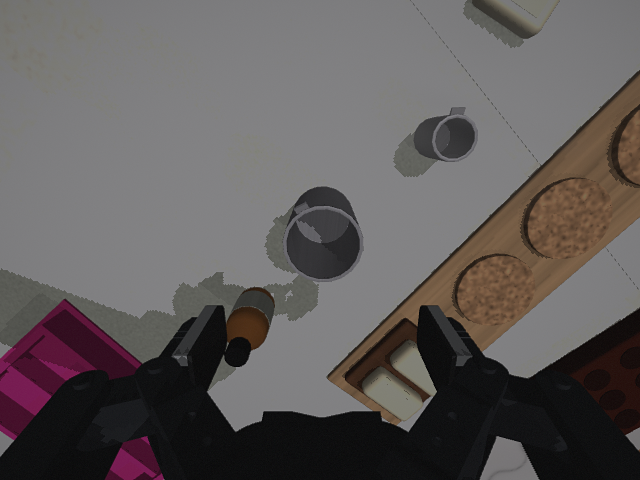

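The picture is unchanged because the call was refused: every row needs an "angular" key. Beaker_60's rim is still at (323,245). I'll send the descent again with it added.

>>> {"name": "move_arm", "arguments": {"deltas": [{"xyz": [0.03, 0.02, 0.9], "angular": [0, 0, 0], "fingers": 0}, {"xyz": [0.03, 0.02, 1.7], "angular": [0, 0, 0], "fingers": 0}, {"xyz": [0.03, 0.02, 2.5], "angular": [0, 0, 0], "fingers": 0}, {"xyz": [0.03, 0.02, 3.1], "angular": [0, 0, 0], "fingers": 0}, {"xyz": [0.03, 0.02, 3.45], "angular": [0, 0, 0], "fingers": 0}, {"xyz": [0.03, 0.02, 3.45], "angular": [0, 0, 0], "fingers": 0}, {"xyz": [0.03, 0.02, 3.45], "angular": [0, 0, 0], "fingers": 0.15}, {"xyz": [0.03, 0.02, 3.45], "angular": [0, 0, 0], "fingers": 0.25}, {"xyz": [0.03, 0.02, 3.45], "angular": [0, 0, 0], "fingers": 0.35}, {"xyz": [0.03, 0.02, 3.45], "angular": [0, 0, 0], "fingers": 0.5}, {"xyz": [0.03, 0.02, 3.45], "angular": [0, 0, 0], "fingers": 0.5}, {"xyz": [0.03, 0.02, 3.45], "angular": [0, 0, 0], "fingers": 0.5}], "force": 40}}

```text
clock: 3.05
tool_pos: [466.5, -175.9, 63.8]
orientation: [1.208, 2.897, -0.0]
wrist_force: [-1.0, -0.8, 5.7]
opening: 0.697
```

```bash
python3 mv.py 465.6 -176.2 165 45; python3 -c "
from h import *
snap('wrist','w3')"
```

```text
at [ 466.5 -175.9   63.8] jaw 44.7 open 59.3 F [-1.  -0.8  5.7] t 3.05
xyz [ 0.003 -0.019 -2.531] ang [ 0.01  0.02 -0.04]
```

View pics/w3.png

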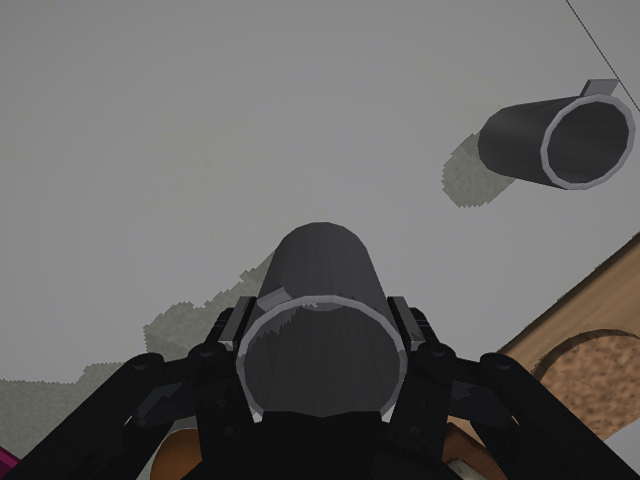

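```bash
python3 - <<'E'
from h import *
c=Cam('w3')
print([c.plane(u,v,92).round(1) for u,v in [(240,365),(407,365),(322,297),(322,303)]])
E
python3 mv.py 614.5 191.5 168 45
```

```text
[array([ 443.9, -192.9,   92. ]), array([ 484.8, -152.4,   92. ]), array([ 445.6, -154.4,   92. ]), array([ 447.1, -156. ,   92. ])]
at [ 466.5 -175.9   63.8] jaw 44.7 open 59.7 F [-1.7  0.2  5.5] t 3.1
xyz [ 3.914  9.095 -2.608] ang [ 0.01  0.02 -0.04]
```

>>> {"name": "move_arm", "arguments": {"deltas": [{"xyz": [0, 0, 0], "angular": [0, 0, 0], "fingers": 0.6}, {"xyz": [0, 0, -0.2], "angular": [0, 0, 0], "fingers": 0.6}, {"xyz": [0, 0, -0.6], "angular": [0, 0, 0], "fingers": 0.6}, {"xyz": [0, 0, -1.2], "angular": [0, 0, 0], "fingers": 0.6}, {"xyz": [0, 0, -1.8], "angular": [0, 0, 0], "fingers": 0.6}, {"xyz": [0, 0, -2.3], "angular": [0, 0, 0], "fingers": 0.6}, {"xyz": [0, 0, -2.6], "angular": [0, 0, 0], "fingers": 0.6}, {"xyz": [0, 0, -2.65], "angular": [0, 0, 0], "fingers": 0.6}], "force": 60}}

```text
clock: 3.9
tool_pos: [466.3, -175.8, 170.0]
orientation: [1.208, 2.897, -0.0]
wrist_force: [0.2, 0.4, -0.6]
opening: 0.697
```

```bash
python3 mv.py 614.5 191.5 168 45; python3 -c "
from h import *
snap('scene','s1')"
```

```text
at [ 466.3 -175.8  170. ] jaw 44.7 open 59.2 F [ 0.2  0.4 -0.6] t 3.9
xyz [3.918 9.094 0.046] ang [ 0.01  0.03 -0.05]
```

View pics/s1.png

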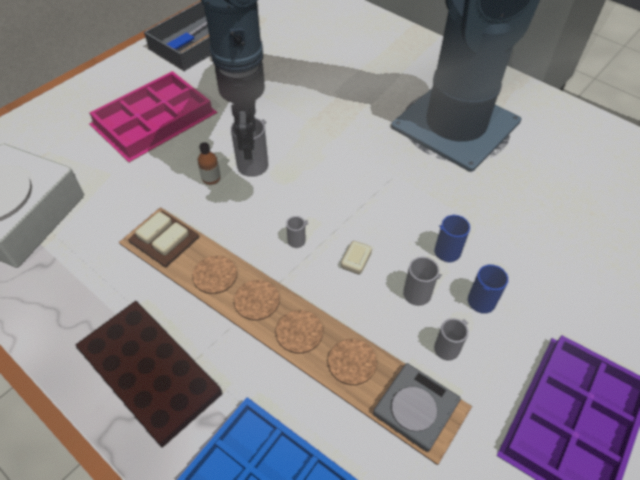

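>>> {"name": "move_arm", "arguments": {"deltas": [{"xyz": [0.1, 0.25, 0], "angular": [0, 0, 0], "fingers": 0.6}, {"xyz": [0.35, 0.8, 0], "angular": [0, 0, 0], "fingers": 0.6}, {"xyz": [0.75, 1.7, 0], "angular": [0, 0, 0], "fingers": 0.6}, {"xyz": [1.15, 2.7, 0], "angular": [0, 0, 0], "fingers": 0.6}, {"xyz": [1.6, 3.7, 0], "angular": [0, 0, 0], "fingers": 0.6}, {"xyz": [2.0, 4.7, 0], "angular": [0, 0, 0], "fingers": 0.6}, {"xyz": [2.45, 5.7, 0], "angular": [0, 0, 0], "fingers": 0.6}, {"xyz": [2.9, 6.7, 0], "angular": [0, 0, 0], "fingers": 0.6}, {"xyz": [3.3, 7.6, 0], "angular": [0, 0, 0], "fingers": 0.6}, {"xyz": [3.6, 8.4, 0], "angular": [0, 0, 0], "fingers": 0.6}, {"xyz": [3.82, 8.9, 0], "angular": [0, 0, 0], "fingers": 0.6}, {"xyz": [3.92, 9.09, 0], "angular": [0, 0, 0], "fingers": 0.6}]}}

```text
clock: 5.15
tool_pos: [612.4, 196.1, 166.8]
orientation: [-1.202, -2.9, -0.001]
wrist_force: [0.6, 0.5, -1.3]
opening: 0.695
```

>>> {"name": "move_arm", "arguments": {"deltas": [{"xyz": [0, 0, 0.1], "angular": [0, 0, 0], "fingers": 0.6}, {"xyz": [0, 0, 0.5], "angular": [0, 0, 0], "fingers": 0.6}, {"xyz": [0, 0, 1.0], "angular": [0, 0, 0], "fingers": 0.6}, {"xyz": [0, 0, 1.4], "angular": [0, 0, 0], "fingers": 0.6}, {"xyz": [0, 0, 1.5], "angular": [0, 0, 0], "fingers": 0.6}, {"xyz": [0, 0, 1.5], "angular": [0, 0, 0], "fingers": 0.6}, {"xyz": [0, 0, 1.5], "angular": [0, 0, 0], "fingers": 0.6}]}}

```text
clock: 5.85
tool_pos: [613.8, 191.8, 108.8]
orientation: [1.209, 2.899, 0.001]
wrist_force: [0.9, 0.7, -1.1]
opening: 0.696
```

```bash
python3 mv.py 614.5 191.5 81 45; python3 -c "
from h import *
snap('scene','s2');snap('side','d2');snap('wrist','w4')
cv2.imwrite('pics/q.png',np.hstack([cv2.imread('pics/s2.png')[240:440,240:480],cv2.imread('pics/d2.png')[230:430,130:330],cv2.imread('pics/w4.png')[100:480:2,100:560:2][:190].repeat(1,0) if 0 else cv2.resize(cv2.imread('pics/w4.png'),(266,200))]))"
```

```text
at [613.8 191.8 108.8] jaw 44.7 open 59.1 F [ 0.9  0.7 -1.1] t 5.85
xyz [-0.018  0.007  0.694] ang [ 0.01  0.   -0.05]
```

View pics/q.png

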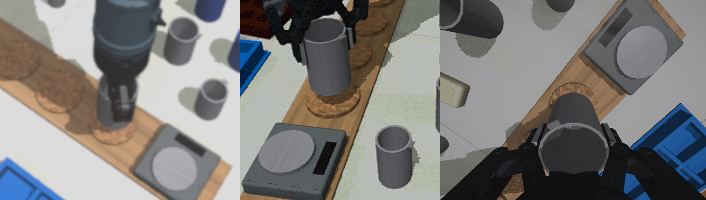

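View pics/w4.png

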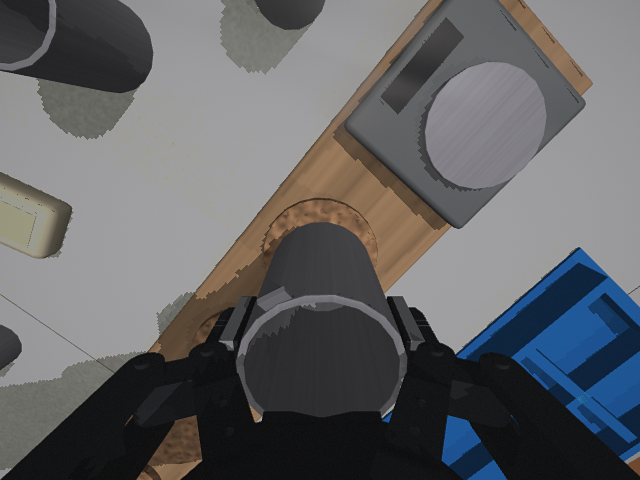

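```bash
python3 - <<'E'
from h import *
c=Cam('w4'); p=c.plane(320,199,16)[:2]; tx=np.array([-.703,.711]); print(p-40*tx, c.proj([614.5+40*tx[0],191.5+40*tx[1],16]),c.plane(262,245,16),c.plane(379,245,16))
E
```

```text
[614.55772884 190.50101306] [321.00395523 197.87043346] [580.51769685 168.07422737  16.        ] [637.83351593 224.78812384  16.        ]
```

>>> {"name": "move_arm", "arguments": {"deltas": [{"xyz": [-0.01, 0, 0.2], "angular": [0, 0, 0], "fingers": 0.6}, {"xyz": [-0.01, 0, 0.4], "angular": [0, 0, 0], "fingers": 0.6}, {"xyz": [-0.01, 0, 0.55], "angular": [0, 0, 0], "fingers": 0.6}, {"xyz": [-0.01, 0, 0.65], "angular": [0, 0, 0], "fingers": 0.6}, {"xyz": [-0.01, 0, 0.69], "angular": [0, 0, 0], "fingers": 0.6}, {"xyz": [-0.01, 0, 0.7], "angular": [0, 0, 0], "fingers": 0.6}, {"xyz": [-0.01, 0, 0.7], "angular": [0, 0, 0], "fingers": 0.6}]}}

```text
clock: 6.7
tool_pos: [613.9, 191.7, 80.4]
orientation: [1.208, 2.9, 0.001]
wrist_force: [1.0, 0.3, -2.7]
opening: 0.695
```

>>> {"name": "move_arm", "arguments": {"deltas": [{"xyz": [0, 0, 0.02], "angular": [0, 0, 0], "fingers": 0.6}, {"xyz": [0, 0, 0.02], "angular": [0, 0, 0], "fingers": 0.6}, {"xyz": [0, 0, 0.02], "angular": [0, 0, 0], "fingers": 0.28}, {"xyz": [0, 0, 0.02], "angular": [0, 0, 0], "fingers": 0.2}, {"xyz": [0, 0, 0.02], "angular": [0, 0, 0], "fingers": 0.1}, {"xyz": [0, 0, 0.02], "angular": [0, 0, 0], "fingers": 0.05}, {"xyz": [0, 0, 0.02], "angular": [0, 0, 0], "fingers": 0.05}, {"xyz": [0, 0, -0.5], "angular": [0, 0, 0], "fingers": 0.05}, {"xyz": [0, 0, -1.4], "angular": [0, 0, 0], "fingers": 0.05}, {"xyz": [0, 0, -2.4], "angular": [0, 0, 0], "fingers": 0.05}, {"xyz": [0, 0, -3.0], "angular": [0, 0, 0], "fingers": 0.05}, {"xyz": [0, 0, -3.0], "angular": [0, 0, 0], "fingers": 0.05}]}}

```text
clock: 7.9
tool_pos: [615.9, 192.8, 204.6]
orientation: [1.207, 2.895, 0.008]
wrist_force: [0.3, -0.3, 0.4]
opening: 0.954
```

```bash
python3 mv.py 430 192 200 45; python3 -c "
from h import *
snap('wrist','w5')"
```

```text
at [615.9 192.8 204.6] jaw 44.7 open 81.1 F [ 0.3 -0.3  0.4] t 7.9
xyz [ 3.257 -3.315  0.083] ang [ 0.06  0.03 -0.04]
```

View pics/w5.png

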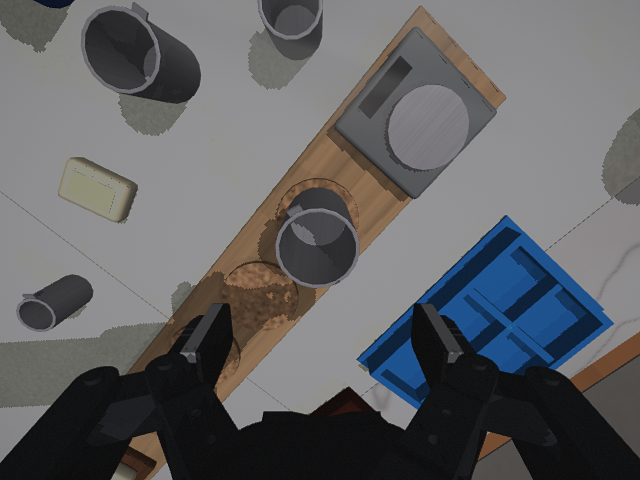

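>>> {"name": "move_arm", "arguments": {"deltas": [{"xyz": [0.4, -0.4, 0], "angular": [0, 0, 0], "fingers": 0}, {"xyz": [1.1, -1.1, 0], "angular": [0, 0, 0], "fingers": 0}, {"xyz": [1.9, -1.9, 0], "angular": [0, 0, 0], "fingers": 0}, {"xyz": [2.6, -2.6, 0], "angular": [0, 0, 0], "fingers": 0}, {"xyz": [3.1, -3.1, 0], "angular": [0, 0, 0], "fingers": 0}, {"xyz": [3.23, -3.28, 0], "angular": [0, 0, 0], "fingers": 0}, {"xyz": [3.23, -3.28, 0], "angular": [0, 0, 0], "fingers": 0}, {"xyz": [3.23, -3.28, 0], "angular": [0, 0, 0], "fingers": 0}, {"xyz": [3.23, -3.28, 0], "angular": [0, 0, 0], "fingers": 0}]}}

```text
clock: 8.85
tool_pos: [430.9, 191.0, 200.1]
orientation: [1.21, 2.899, 0.001]
wrist_force: [0.7, 0.5, -0.5]
opening: 1.002
```

```bash
python3 mv.py 430 192 55 45; python3 -c "
from h import *
snap('wrist','w6')"
```

```text
at [430.9 191.  200.1] jaw 44.7 open 85.2 F [ 0.7  0.5 -0.5] t 8.85
xyz [ 3.300e-02 -1.000e-03  3.628e+00] ang [ 0.01 -0.   -0.05]
```

View pics/w6.png

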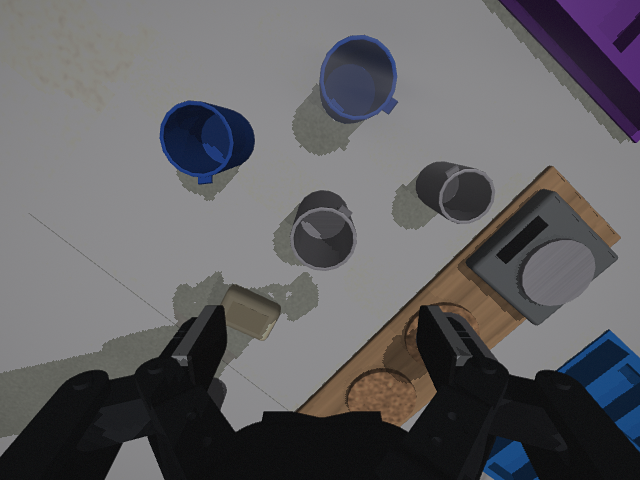

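```bash
python3 - <<'E'
from h import *
c=Cam('w6')
print(c.plane(324,237.5,80),c.plane(467,195,68),c.plane(381,397,16))
E
```

```text
[429.86158608 195.07638537  80.        ] [487.06766632 294.79147738  68.        ] [626.30612256  91.05516285  16.        ]
```

>>> {"name": "move_arm", "arguments": {"deltas": [{"xyz": [0.03, 0.01, 0.5], "angular": [0, 0, 0], "fingers": 0}, {"xyz": [0.06, 0.02, 1.4], "angular": [0, 0, 0], "fingers": 0}, {"xyz": [0.06, 0.02, 2.3], "angular": [0, 0, 0], "fingers": 0}, {"xyz": [0.06, 0.02, 3.1], "angular": [0, 0, 0], "fingers": 0}, {"xyz": [0.06, 0.02, 3.5], "angular": [0, 0, 0], "fingers": 0}, {"xyz": [0.06, 0.02, 3.63], "angular": [0, 0, 0], "fingers": 0.1}, {"xyz": [0.06, 0.02, 3.63], "angular": [0, 0, 0], "fingers": 0.2}, {"xyz": [0.06, 0.02, 3.63], "angular": [0, 0, 0], "fingers": 0.3}, {"xyz": [0.06, 0.02, 3.63], "angular": [0, 0, 0], "fingers": 0.4}, {"xyz": [0.06, 0.02, 3.63], "angular": [0, 0, 0], "fingers": 0.6}, {"xyz": [0.06, 0.02, 3.63], "angular": [0, 0, 0], "fingers": 0.6}, {"xyz": [0.06, 0.02, 3.63], "angular": [0, 0, 0], "fingers": 0.6}], "force": 50}}

```text
clock: 10.1
tool_pos: [429.4, 193.7, 56.3]
orientation: [1.208, 2.898, 0.003]
wrist_force: [-0.2, 0.3, 6.7]
opening: 0.608
```

```bash
python3 mv.py 630 89.5 160 45; python3 -c "
from h import *
snap('wrist','w7')"
```

```text
at [429.4 193.7  56.3] jaw 44.7 open 51.7 F [-0.2  0.3  6.7] t 10.1
xyz [-5.383  1.734 -2.583] ang [ 0.02  0.01 -0.04]
```

View pics/w7.png

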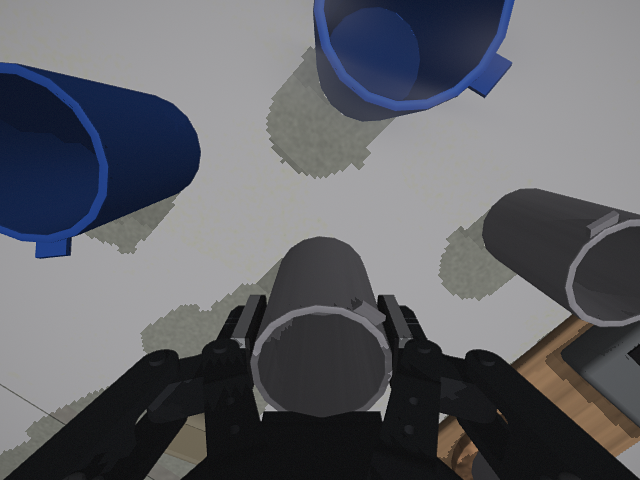

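```bash
python3 - <<'E'
from h import *
c=Cam('w7'); tx=np.array([-.703,.711]); print(c.plane(321,307,80)[:2]-26*tx)
E
```

```text
[430.89086451 192.00379879]
```

>>> {"name": "move_arm", "arguments": {"deltas": [{"xyz": [0, 0, 0], "angular": [0, 0, 0], "fingers": 0.6}, {"xyz": [0, 0, -0.2], "angular": [0, 0, 0], "fingers": 0.6}, {"xyz": [0, 0, -0.6], "angular": [0, 0, 0], "fingers": 0.6}, {"xyz": [0, 0, -1.2], "angular": [0, 0, 0], "fingers": 0.6}, {"xyz": [0, 0, -1.8], "angular": [0, 0, 0], "fingers": 0.6}, {"xyz": [0, 0, -2.3], "angular": [0, 0, 0], "fingers": 0.6}, {"xyz": [0, 0, -2.6], "angular": [0, 0, 0], "fingers": 0.6}, {"xyz": [0, 0, -2.7], "angular": [0, 0, 0], "fingers": 0.6}, {"xyz": [0, 0, -2.7], "angular": [0, 0, 0], "fingers": 0.6}], "force": 60}}

```text
clock: 11.05
tool_pos: [428.5, 193.1, 163.3]
orientation: [1.209, 2.899, 0.0]
wrist_force: [0.5, 0.3, -1.8]
opening: 0.604
```

```bash
python3 mv.py 630 89.5 165 45
```

```text
at [428.5 193.1 163.3] jaw 44.7 open 51.3 F [ 0.5  0.3 -1.8] t 11.05
xyz [-5.384  1.756 -0.04 ] ang [ 0.    0.   -0.05]
```

>>> {"name": "move_arm", "arguments": {"deltas": [{"xyz": [-0.2, 0.06, 0], "angular": [0, 0, 0], "fingers": 0.6}, {"xyz": [-0.7, 0.23, 0], "angular": [0, 0, 0], "fingers": 0.6}, {"xyz": [-1.5, 0.5, 0], "angular": [0, 0, 0], "fingers": 0.6}, {"xyz": [-2.4, 0.8, 0], "angular": [0, 0, 0], "fingers": 0.6}, {"xyz": [-3.3, 1.1, 0], "angular": [0, 0, 0], "fingers": 0.6}, {"xyz": [-4.1, 1.35, 0], "angular": [0, 0, 0], "fingers": 0.6}, {"xyz": [-4.8, 1.58, 0], "angular": [0, 0, 0], "fingers": 0.6}, {"xyz": [-5.2, 1.72, 0.2], "angular": [0, 0, 0], "fingers": 0.6}, {"xyz": [-5.33, 1.75, 0.7], "angular": [0, 0, 0], "fingers": 0.6}, {"xyz": [-5.33, 1.75, 1.2], "angular": [0, 0, 0], "fingers": 0.6}, {"xyz": [-5.33, 1.75, 1.5], "angular": [0, 0, 0], "fingers": 0.6}, {"xyz": [-5.33, 1.75, 1.5], "angular": [0, 0, 0], "fingers": 0.6}]}}

```text
clock: 12.25
tool_pos: [626.5, 90.5, 100.3]
orientation: [-1.207, -2.896, 0.004]
wrist_force: [0.4, 0.4, -1.2]
opening: 0.604
```

>>> {"name": "move_arm", "arguments": {"deltas": [{"xyz": [0, 0, 0], "angular": [0, 0, 0], "fingers": 0.6}, {"xyz": [0, 0, 0], "angular": [0, 0, 0], "fingers": 0.6}]}}

```text
clock: 12.45
tool_pos: [628.9, 91.4, 104.0]
orientation: [1.208, 2.899, 0.001]
wrist_force: [0.5, 0.3, -0.7]
opening: 0.607
```

```bash
python3 mv.py 630 89.5 73 45; python3 -c "
from h import *
snap('wrist','w8')"
```

```text
at [628.9  91.4 104. ] jaw 44.8 open 51.6 F [ 0.5  0.3 -0.7] t 12.45
xyz [-0.054 -0.015  0.776] ang [ 0.01  0.01 -0.04]
```

View pics/w8.png

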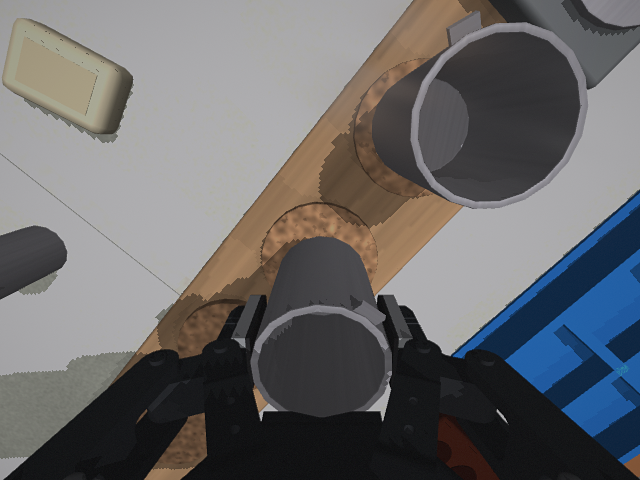

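```bash
python3 - <<'E'
from h import *
tx=np.array([-.703,.711])
c=Cam('w8'); print('mat',c.plane(320,203.5,16)[:2]-40*tx,'base',c.plane(321,237.5,47.7)[:2]-26*tx,'rim',c.plane(321,307,127.7)[:2]-26*tx)
c=Cam('w4'); print('60: mat',c.plane(320,199,16)[:2]-40*tx,'base',c.plane(322,223,45)[:2]-30*tx,'rim',c.plane(322,296,137)[:2]-30*tx)
c=Cam('w7');print(c.plane(321,237.5,0)[:2]-26*tx)
E
```

```text
mat [630.75411977  88.44430277] base [630.59496358  89.53663868] rim [630.37935787  89.74183689]
60: mat [614.55772884 190.50101306] base [614.49135177 192.32908017] rim [614.18560546 192.22026037]
[431.17508932 191.82846361]
```

>>> {"name": "move_arm", "arguments": {"deltas": [{"xyz": [-0.01, -0.01, 0.2], "angular": [0, 0, 0], "fingers": 0.6}, {"xyz": [-0.01, -0.01, 0.45], "angular": [0, 0, 0], "fingers": 0.6}, {"xyz": [-0.01, -0.01, 0.65], "angular": [0, 0, 0], "fingers": 0.6}, {"xyz": [-0.01, -0.01, 0.75], "angular": [0, 0, 0], "fingers": 0.6}, {"xyz": [-0.01, -0.01, 0.79], "angular": [0, 0, 0], "fingers": 0.6}, {"xyz": [-0.01, -0.01, 0.8], "angular": [0, 0, 0], "fingers": 0.6}, {"xyz": [-0.01, -0.01, 0.8], "angular": [0, 0, 0], "fingers": 0.6}]}}

```text
clock: 13.2
tool_pos: [627.4, 90.4, 72.3]
orientation: [-1.208, -2.899, 0.004]
wrist_force: [-7.5, -1.7, 15.9]
opening: 0.603
```

>>> {"name": "move_arm", "arguments": {"deltas": [{"xyz": [0, 0, -0.02], "angular": [0, 0, 0], "fingers": 0.6}, {"xyz": [0, 0, -0.02], "angular": [0, 0, 0], "fingers": 0.6}, {"xyz": [0, 0, -0.02], "angular": [0, 0, 0], "fingers": 0.38}, {"xyz": [0, 0, -0.02], "angular": [0, 0, 0], "fingers": 0.3}, {"xyz": [0, 0, -0.02], "angular": [0, 0, 0], "fingers": 0.2}, {"xyz": [0, 0, -0.02], "angular": [0, 0, 0], "fingers": 0.1}, {"xyz": [0, 0, -0.02], "angular": [0, 0, 0], "fingers": 0.1}, {"xyz": [0, 0, -0.5], "angular": [0, 0, 0], "fingers": 0.1}, {"xyz": [0, 0, -1.4], "angular": [0, 0, 0], "fingers": 0.05}, {"xyz": [0, 0, -2.4], "angular": [0, 0, 0], "fingers": 0.05}, {"xyz": [0, 0, -3.1], "angular": [0, 0, 0], "fingers": 0.05}, {"xyz": [0, 0, -3.1], "angular": [0, 0, 0], "fingers": 0.05}]}}

```text
clock: 14.4
tool_pos: [630.9, 91.5, 199.8]
orientation: [1.206, 2.894, 0.007]
wrist_force: [0.9, 0.1, 0.1]
opening: 0.947
```

```bash
python3 mv.py 487 293.2 200 45; python3 -c "
from h import *
snap('wrist','w9')"
```

```text
at [630.9  91.5 199.8] jaw 44.7 open 80.5 F [0.9 0.1 0.1] t 14.4
xyz [ 6.115  0.994 -0.026] ang [ 0.06  0.04 -0.04]
```

View pics/w9.png

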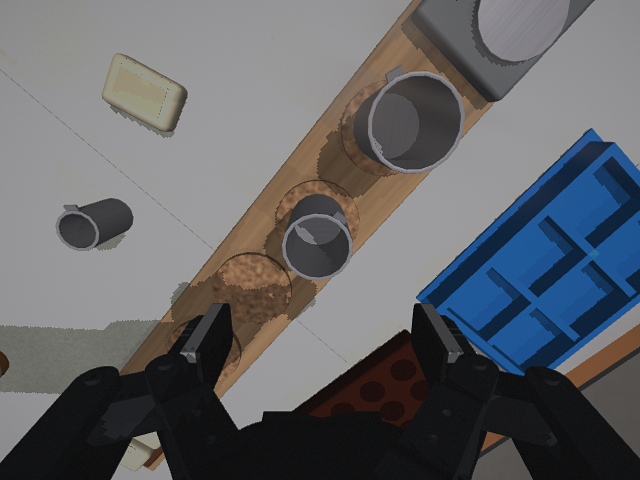

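>>> {"name": "move_arm", "arguments": {"deltas": [{"xyz": [0.4, 0.07, 0], "angular": [0, 0, 0], "fingers": 0}, {"xyz": [1.3, 0.2, 0], "angular": [0, 0, 0], "fingers": 0}, {"xyz": [2.3, 0.37, 0], "angular": [0, 0, 0], "fingers": 0}, {"xyz": [3.4, 0.55, 0], "angular": [0, 0, 0], "fingers": 0}, {"xyz": [4.4, 0.72, 0], "angular": [0, 0, 0], "fingers": 0}, {"xyz": [5.3, 0.87, 0], "angular": [0, 0, 0], "fingers": 0}, {"xyz": [5.9, 0.96, 0], "angular": [0, 0, 0], "fingers": 0}, {"xyz": [6.09, 0.99, 0], "angular": [0, 0, 0], "fingers": 0}, {"xyz": [6.09, 0.99, 0], "angular": [0, 0, 0], "fingers": 0}, {"xyz": [6.09, 0.99, 0], "angular": [0, 0, 0], "fingers": 0}, {"xyz": [6.09, 0.99, 0], "angular": [0, 0, 0], "fingers": 0}]}}

```text
clock: 15.55
tool_pos: [485.9, 289.6, 194.6]
orientation: [1.213, 2.898, -0.002]
wrist_force: [-0.1, -0.0, -0.1]
opening: 0.999
```

```bash
python3 mv.py 487 293.2 45 45; python3 -c "
from h import *
snap('wrist','w10')"
```

```text
at [485.9 289.6 194.6] jaw 44.6 open 84.9 F [-0.1 -0.  -0.1] t 15.55
xyz [0.047 0.086 3.74 ] ang [-0.01  0.01 -0.07]
```

View pics/w10.png

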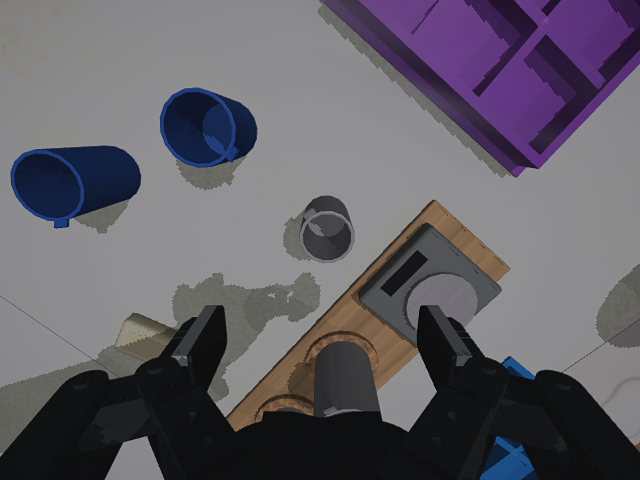

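```bash
python3 - <<'E'
from h import *
c=Cam('w10'); print(c.plane(327,234,68)); 
E
```

```text
[485.92649401 295.83982078  68.        ]
```

>>> {"name": "move_arm", "arguments": {"deltas": [{"xyz": [0.03, 0.08, 0.4], "angular": [0, 0, 0], "fingers": 0}, {"xyz": [0.03, 0.08, 1.3], "angular": [0, 0, 0], "fingers": 0}, {"xyz": [0.03, 0.08, 2.3], "angular": [0, 0, 0], "fingers": 0}, {"xyz": [0.03, 0.08, 3.2], "angular": [0, 0, 0], "fingers": 0}, {"xyz": [0.03, 0.08, 3.6], "angular": [0, 0, 0], "fingers": 0}, {"xyz": [0.03, 0.08, 3.74], "angular": [0, 0, 0], "fingers": 0.15}, {"xyz": [0.03, 0.08, 3.74], "angular": [0, 0, 0], "fingers": 0.3}, {"xyz": [0.03, 0.08, 3.74], "angular": [0, 0, 0], "fingers": 0.4}, {"xyz": [0.03, 0.08, 3.74], "angular": [0, 0, 0], "fingers": 0.5}, {"xyz": [0.03, 0.08, 3.74], "angular": [0, 0, 0], "fingers": 0.7}, {"xyz": [0.03, 0.08, 3.74], "angular": [0, 0, 0], "fingers": 0.7}, {"xyz": [0.03, 0.08, 3.74], "angular": [0, 0, 0], "fingers": 0.7}], "force": 50}}

```text
clock: 16.8
tool_pos: [487.4, 295.3, 47.3]
orientation: [1.208, 2.898, 0.004]
wrist_force: [-0.9, -1.6, 6.9]
opening: 0.512
```

```bash
python3 mv.py 633.5 -9 160 45; python3 -c "
from h import *
snap('wrist','w11')"
```

```text
at [487.4 295.3  47.3] jaw 44.7 open 43.5 F [-0.9 -1.6  6.9] t 16.8
xyz [-7.978 -2.752 -2.818] ang [ 0.03  0.01 -0.04]
```

View pics/w11.png

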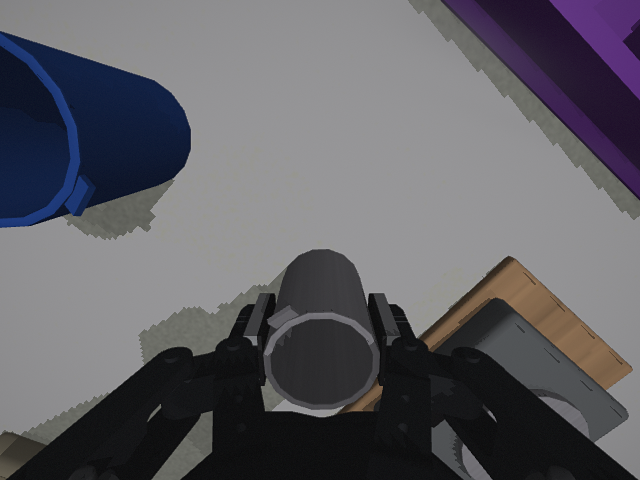

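```bash
python3 - <<'E'
from h import *
tx=np.array([-.703,.711])
c=Cam('w11'); print(c.plane(322,315,68)[:2]-22*tx,c.plane(322,249.5,0)[:2]-22*tx)
E
```

```text
[489.72078901 293.23048602] [489.59601243 293.79590267]
```

>>> {"name": "move_arm", "arguments": {"deltas": [{"xyz": [0, 0, 0], "angular": [0, 0, 0], "fingers": 0.7}, {"xyz": [0, 0, -0.2], "angular": [0, 0, 0], "fingers": 0.7}, {"xyz": [0, 0, -0.6], "angular": [0, 0, 0], "fingers": 0.7}, {"xyz": [0, 0, -1.2], "angular": [0, 0, 0], "fingers": 0.7}, {"xyz": [0, 0, -1.8], "angular": [0, 0, 0], "fingers": 0.7}, {"xyz": [0, 0, -2.4], "angular": [0, 0, 0], "fingers": 0.7}, {"xyz": [0, 0, -2.8], "angular": [0, 0, 0], "fingers": 0.7}, {"xyz": [0, 0, -3.0], "angular": [0, 0, 0], "fingers": 0.7}, {"xyz": [0, 0, -3.0], "angular": [0, 0, 0], "fingers": 0.7}], "force": 60}}

```text
clock: 17.75
tool_pos: [486.8, 294.8, 166.6]
orientation: [1.208, 2.898, 0.002]
wrist_force: [-1.2, -0.4, -0.8]
opening: 0.507
```

```bash
python3 mv.py 633.5 -9 165 45
```

```text
at [486.8 294.8 166.6] jaw 44.7 open 43.1 F [-1.2 -0.4 -0.8] t 17.75
xyz [-7.976 -2.74   0.04 ] ang [ 0.02  0.01 -0.04]
```

>>> {"name": "move_arm", "arguments": {"deltas": [{"xyz": [-0.2, -0.07, 0], "angular": [0, 0, 0], "fingers": 0.7}, {"xyz": [-0.7, -0.24, 0], "angular": [0, 0, 0], "fingers": 0.7}, {"xyz": [-1.5, -0.52, 0], "angular": [0, 0, 0], "fingers": 0.7}, {"xyz": [-2.4, -0.83, 0], "angular": [0, 0, 0], "fingers": 0.7}, {"xyz": [-3.3, -1.14, 0], "angular": [0, 0, 0], "fingers": 0.7}, {"xyz": [-4.2, -1.45, 0], "angular": [0, 0, 0], "fingers": 0.7}, {"xyz": [-5.1, -1.76, 0], "angular": [0, 0, 0], "fingers": 0.7}, {"xyz": [-6.0, -2.07, 0], "angular": [0, 0, 0], "fingers": 0.7}, {"xyz": [-6.8, -2.35, 0], "angular": [0, 0, 0], "fingers": 0.7}, {"xyz": [-7.4, -2.56, 0], "angular": [0, 0, 0], "fingers": 0.7}, {"xyz": [-7.8, -2.7, 0], "angular": [0, 0, 0], "fingers": 0.7}, {"xyz": [-7.91, -2.74, 0], "angular": [0, 0, 0], "fingers": 0.7}]}}

```text
clock: 18.95
tool_pos: [631.2, -10.1, 164.2]
orientation: [-1.213, -2.897, 0.002]
wrist_force: [-0.1, -0.7, 0.2]
opening: 0.506
```

>>> {"name": "move_arm", "arguments": {"deltas": [{"xyz": [0, 0, 0.1], "angular": [0, 0, 0], "fingers": 0.7}, {"xyz": [0, 0, 0.5], "angular": [0, 0, 0], "fingers": 0.7}, {"xyz": [0, 0, 1.1], "angular": [0, 0, 0], "fingers": 0.7}, {"xyz": [0, 0, 1.6], "angular": [0, 0, 0], "fingers": 0.7}, {"xyz": [0, 0, 1.75], "angular": [0, 0, 0], "fingers": 0.7}, {"xyz": [0, 0, 1.75], "angular": [0, 0, 0], "fingers": 0.7}, {"xyz": [0, 0, 1.75], "angular": [0, 0, 0], "fingers": 0.7}]}}

```text
clock: 19.65
tool_pos: [631.5, -6.4, 96.0]
orientation: [1.207, 2.9, 0.001]
wrist_force: [-0.1, 1.4, -0.4]
opening: 0.513
```

```bash
python3 mv.py 633.5 -9 64 45; python3 -c "
from h import *
snap('wrist','w12')"
```

```text
at [631.5  -6.4  96. ] jaw 44.8 open 43.6 F [-0.1  1.4 -0.4] t 19.65
xyz [-0.081 -0.01   0.8  ] ang [ 0.01  0.   -0.03]
```

View pics/w12.png

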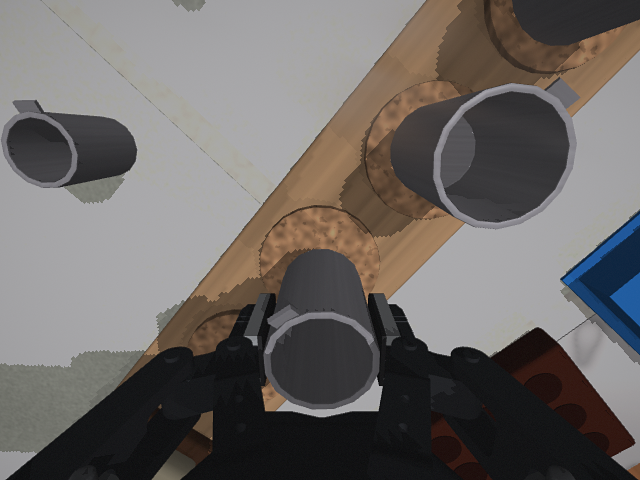

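```bash
python3 - <<'E'
from h import *
tx=np.array([-.703,.711])
c=Cam('w12'); print('mat',c.plane(320,206.5,16)[:2]-40*tx,'base',c.plane(322,249.5,48.7)[:2]-22*tx,'rim',c.plane(322,315,116.7)[:2]-22*tx)
E
```

```text
mat [633.47303928  -9.58491558] base [633.56780233  -7.96084897] rim [633.82074724  -8.45878158]
```

>>> {"name": "move_arm", "arguments": {"deltas": [{"xyz": [-0.02, -0.02, 0.2], "angular": [0, 0, 0], "fingers": 0.7}, {"xyz": [-0.02, -0.02, 0.45], "angular": [0, 0, 0], "fingers": 0.7}, {"xyz": [-0.02, -0.02, 0.65], "angular": [0, 0, 0], "fingers": 0.7}, {"xyz": [-0.02, -0.02, 0.75], "angular": [0, 0, 0], "fingers": 0.7}, {"xyz": [-0.02, -0.02, 0.79], "angular": [0, 0, 0], "fingers": 0.7}, {"xyz": [-0.02, -0.02, 0.8], "angular": [0, 0, 0], "fingers": 0.7}, {"xyz": [-0.02, -0.02, 0.8], "angular": [0, 0, 0], "fingers": 0.7}]}}

```text
clock: 20.4
tool_pos: [631.3, -8.4, 63.5]
orientation: [1.208, 2.9, 0.0]
wrist_force: [1.4, -0.2, -0.7]
opening: 0.509
```

>>> {"name": "move_arm", "arguments": {"deltas": [{"xyz": [0, 0, 0.015], "angular": [0, 0, 0], "fingers": 0.7}, {"xyz": [0, 0, 0.015], "angular": [0, 0, 0], "fingers": 0.7}, {"xyz": [0, 0, 0.015], "angular": [0, 0, 0], "fingers": 0.47}, {"xyz": [0, 0, 0.015], "angular": [0, 0, 0], "fingers": 0.4}, {"xyz": [0, 0, 0.015], "angular": [0, 0, 0], "fingers": 0.3}, {"xyz": [0, 0, 0.015], "angular": [0, 0, 0], "fingers": 0.2}, {"xyz": [0, 0, 0.015], "angular": [0, 0, 0], "fingers": 0.2}, {"xyz": [0, 0, -0.5], "angular": [0, 0, 0], "fingers": 0.2}, {"xyz": [0, 0, -1.4], "angular": [0, 0, 0], "fingers": 0.15}, {"xyz": [0, 0, -2.4], "angular": [0, 0, 0], "fingers": 0.1}, {"xyz": [0, 0, -3.2], "angular": [0, 0, 0], "fingers": 0.05}, {"xyz": [0, 0, -3.2], "angular": [0, 0, 0], "fingers": 0}]}}

```text
clock: 21.6
tool_pos: [634.2, -7.9, 196.6]
orientation: [1.206, 2.892, 0.006]
wrist_force: [0.4, -0.0, -0.1]
opening: 0.995
```

```bash
python3 mv.py 486 -51.3 190 45; python3 -c "
from h import *
snap('wrist','w13')"
```

```text
at [634.2  -7.9 196.6] jaw 44.7 open 84.6 F [ 0.4 -0.  -0.1] t 21.6
xyz [ 1.839 -3.396  0.134] ang [ 0.06  0.06 -0.04]
```

View pics/w13.png

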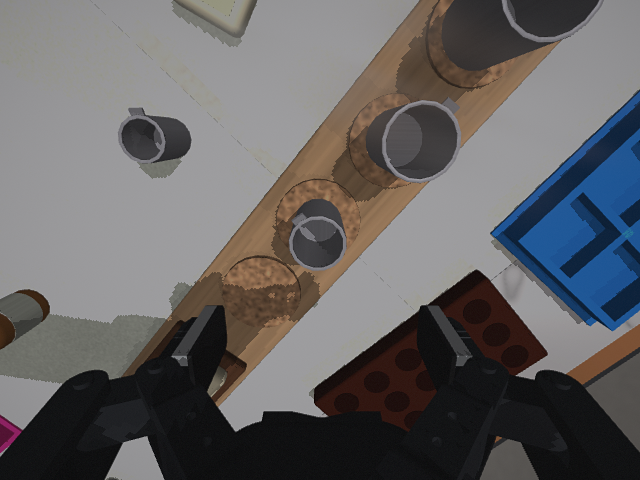

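>>> {"name": "move_arm", "arguments": {"deltas": [{"xyz": [0.2, -0.4, 0], "angular": [0, 0, 0], "fingers": 0}, {"xyz": [0.6, -1.1, 0], "angular": [0, 0, 0], "fingers": 0}, {"xyz": [1.05, -1.95, 0], "angular": [0, 0, 0], "fingers": 0}, {"xyz": [1.45, -2.7, 0], "angular": [0, 0, 0], "fingers": 0}, {"xyz": [1.75, -3.2, 0], "angular": [0, 0, 0], "fingers": 0}, {"xyz": [1.82, -3.36, 0], "angular": [0, 0, 0], "fingers": 0}, {"xyz": [1.82, -3.36, 0], "angular": [0, 0, 0], "fingers": 0}, {"xyz": [1.82, -3.36, 0], "angular": [0, 0, 0], "fingers": 0}, {"xyz": [1.82, -3.36, 0], "angular": [0, 0, 0], "fingers": 0}]}}

```text
clock: 22.55
tool_pos: [485.6, -50.8, 191.4]
orientation: [1.207, 2.9, 0.002]
wrist_force: [-0.2, -0.7, 0.5]
opening: 1.001
```

```bash
python3 mv.py 486.2 -51.2 36 45; python3 -c "
from h import *
snap('wrist','w14')"
```

```text
at [485.6 -50.8 191.4] jaw 44.8 open 85.1 F [-0.2 -0.7  0.5] t 22.55
xyz [-1.700e-02 -2.000e-03  3.885e+00] ang [ 0.01 -0.   -0.04]
```

View pics/w14.png

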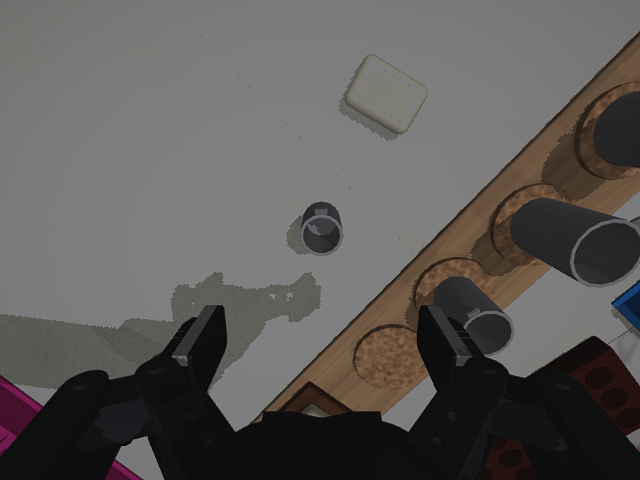

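>>> {"name": "move_arm", "arguments": {"deltas": [{"xyz": [-0.02, 0, 0.5], "angular": [0, 0, 0], "fingers": 0}, {"xyz": [-0.03, 0, 1.4], "angular": [0, 0, 0], "fingers": 0}, {"xyz": [-0.03, 0, 2.4], "angular": [0, 0, 0], "fingers": 0}, {"xyz": [-0.03, 0, 3.3], "angular": [0, 0, 0], "fingers": 0.1}, {"xyz": [-0.03, 0, 3.7], "angular": [0, 0, 0], "fingers": 0.2}, {"xyz": [-0.03, 0, 3.82], "angular": [0, 0, 0], "fingers": 0.3}, {"xyz": [-0.03, 0, 3.82], "angular": [0, 0, 0], "fingers": 0.4}, {"xyz": [-0.03, 0, 3.82], "angular": [0, 0, 0], "fingers": 0.5}, {"xyz": [-0.03, 0, 3.82], "angular": [0, 0, 0], "fingers": 0.6}, {"xyz": [-0.03, 0, 3.82], "angular": [0, 0, 0], "fingers": 0.75}, {"xyz": [-0.03, 0, 3.82], "angular": [0, 0, 0], "fingers": 0.75}, {"xyz": [-0.03, 0, 3.82], "angular": [0, 0, 0], "fingers": 0.75}], "force": 50}}

```text
clock: 23.8
tool_pos: [486.5, -52.2, 39.9]
orientation: [1.208, 2.897, 0.001]
wrist_force: [-0.4, -0.0, 7.5]
opening: 0.392
```

```bash
python3 mv.py 645.2 -103.5 160 45; python3 -c "
from h import *
snap('wrist','w15')"
```

```text
at [486.5 -52.2  39.9] jaw 44.7 open 33.3 F [-0.4 -0.   7.5] t 23.8
xyz [-3.709  1.921 -2.992] ang [ 0.02  0.02 -0.04]
```

View pics/w15.png

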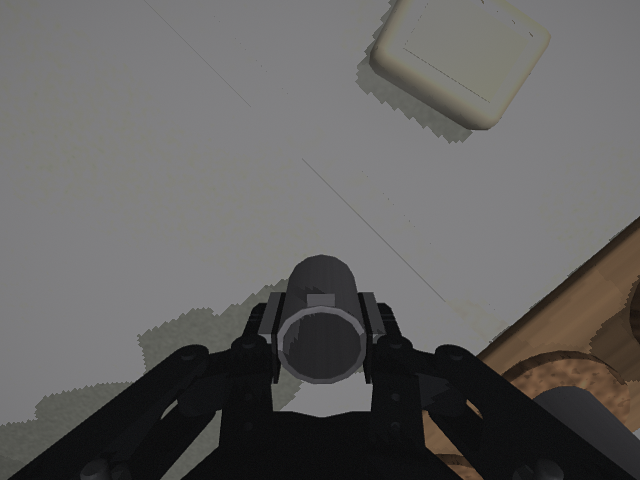

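```bash
python3 - <<'E'
from h import *
tx=np.array([-.703,.711])
c=Cam('w15'); print(c.plane(322,306,55)[:2]-18*tx,c.plane(322,255,0)[:2]-18*tx)
E
```

```text
[485.6749834  -51.07618994] [486.14389924 -51.29529111]
```

>>> {"name": "move_arm", "arguments": {"deltas": [{"xyz": [0, 0, 0], "angular": [0, 0, 0], "fingers": 0.75}, {"xyz": [0, 0, -0.2], "angular": [0, 0, 0], "fingers": 0.75}, {"xyz": [0, 0, -0.6], "angular": [0, 0, 0], "fingers": 0.75}, {"xyz": [0, 0, -1.2], "angular": [0, 0, 0], "fingers": 0.75}, {"xyz": [0, 0, -1.8], "angular": [0, 0, 0], "fingers": 0.75}, {"xyz": [0, 0, -2.3], "angular": [0, 0, 0], "fingers": 0.75}, {"xyz": [0, 0, -2.5], "angular": [0, 0, 0], "fingers": 0.75}, {"xyz": [0, 0, -2.5], "angular": [0, 0, 0], "fingers": 0.75}, {"xyz": [0, 0, -2.5], "angular": [0, 0, 0], "fingers": 0.75}]}}

```text
clock: 24.75
tool_pos: [484.8, -52.4, 138.2]
orientation: [-1.209, -2.899, 0.001]
wrist_force: [-0.6, -0.2, -0.8]
opening: 0.399
```

```bash
python3 mv.py 645.2 -103.5 145 45
```

```text
at [484.8 -52.4 138.2] jaw 44.7 open 33.9 F [-0.6 -0.2 -0.8] t 24.75
xyz [-3.729  1.95  -0.174] ang [-0.01 -0.   -0.04]
```

>>> {"name": "move_arm", "arguments": {"deltas": [{"xyz": [-0.2, 0.1, 0], "angular": [0, 0, 0], "fingers": 0.75}, {"xyz": [-0.6, 0.3, 0], "angular": [0, 0, 0], "fingers": 0.75}, {"xyz": [-1.3, 0.7, 0], "angular": [0, 0, 0], "fingers": 0.75}, {"xyz": [-2.0, 1.05, 0], "angular": [0, 0, 0], "fingers": 0.75}, {"xyz": [-2.7, 1.4, 0], "angular": [0, 0, 0], "fingers": 0.75}, {"xyz": [-3.3, 1.7, 0], "angular": [0, 0, 0], "fingers": 0.75}, {"xyz": [-3.65, 1.9, 0.1], "angular": [0, 0, 0], "fingers": 0.75}, {"xyz": [-3.75, 1.95, 0.4], "angular": [0, 0, 0], "fingers": 0.75}, {"xyz": [-3.75, 1.95, 0.9], "angular": [0, 0, 0], "fingers": 0.75}, {"xyz": [-3.75, 1.95, 1.2], "angular": [0, 0, 0], "fingers": 0.75}, {"xyz": [-3.75, 1.95, 1.2], "angular": [0, 0, 0], "fingers": 0.75}, {"xyz": [-3.75, 1.95, 1.2], "angular": [0, 0, 0], "fingers": 0.75}]}}

```text
clock: 25.95
tool_pos: [645.9, -103.6, 90.4]
orientation: [-1.208, -2.899, 0.0]
wrist_force: [0.3, -0.1, -0.5]
opening: 0.398
```

```bash
python3 -c "
from h import *
snap('wrist','w16')"; python3 mv.py 645.2 -103.5 56 45
```

```text
at [ 646.5 -103.6   91.1] jaw 44.8 open 33.3 F [ 0.3  1.4 -0.8] t 26.0
xyz [ 0.025 -0.02   0.878] ang [ 0.    0.   -0.04]
```

View pics/w16.png

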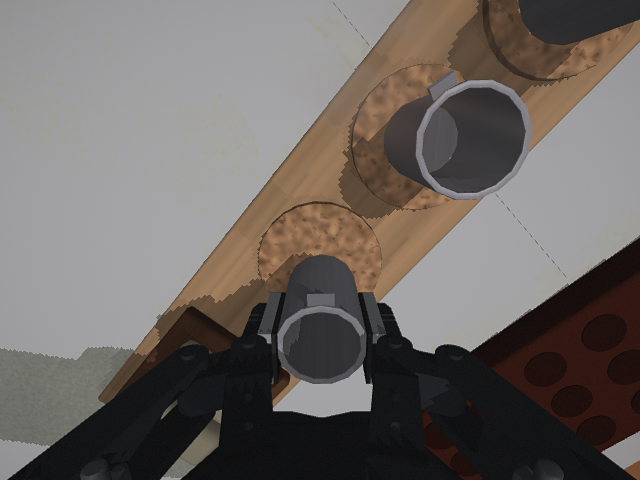

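```bash
python3 - <<'E'
from h import *
tx=np.array([-.703,.711])
c=Cam('w16'); print('mat',c.plane(320,202.5,16)[:2]-40*tx,'base',c.plane(322,255,50.8)[:2]-18*tx,'rim',c.plane(322,306,105.8)[:2]-18*tx,c.plane(258,255,16),c.plane(382,255,16))
E
```

```text
mat [ 645.20727203 -104.15389775] base [ 645.32015889 -102.54585658] rim [ 645.00560934 -102.3171179 ] [ 612.86059099 -127.490171     16.        ] [668.81704732 -71.97922877  16.        ]
```

>>> {"name": "move_arm", "arguments": {"deltas": [{"xyz": [-0.02, -0.02, 0.2], "angular": [0, 0, 0], "fingers": 0.75}, {"xyz": [-0.02, -0.02, 0.45], "angular": [0, 0, 0], "fingers": 0.75}, {"xyz": [-0.02, -0.02, 0.65], "angular": [0, 0, 0], "fingers": 0.75}, {"xyz": [-0.02, -0.02, 0.78], "angular": [0, 0, 0], "fingers": 0.75}, {"xyz": [-0.02, -0.02, 0.84], "angular": [0, 0, 0], "fingers": 0.75}, {"xyz": [-0.02, -0.02, 0.85], "angular": [0, 0, 0], "fingers": 0.75}, {"xyz": [-0.02, -0.02, 0.85], "angular": [0, 0, 0], "fingers": 0.75}]}}

```text
clock: 26.7
tool_pos: [646.5, -104.9, 56.8]
orientation: [1.208, 2.9, 0.0]
wrist_force: [1.5, -0.7, -0.2]
opening: 0.398
```

>>> {"name": "move_arm", "arguments": {"deltas": [{"xyz": [0, 0, 0.025], "angular": [0, 0, 0], "fingers": 0.75}, {"xyz": [0, 0, 0.025], "angular": [0, 0, 0], "fingers": 0.75}, {"xyz": [0, 0, 0.025], "angular": [0, 0, 0], "fingers": 0.57}, {"xyz": [0, 0, 0.025], "angular": [0, 0, 0], "fingers": 0.5}, {"xyz": [0, 0, 0.025], "angular": [0, 0, 0], "fingers": 0.4}, {"xyz": [0, 0, 0.025], "angular": [0, 0, 0], "fingers": 0.35}, {"xyz": [0, 0, 0.025], "angular": [0, 0, 0], "fingers": 0.35}, {"xyz": [0, 0, -0.5], "angular": [0, 0, 0], "fingers": 0.35}, {"xyz": [0, 0, -1.4], "angular": [0, 0, 0], "fingers": 0.3}, {"xyz": [0, 0, -2.4], "angular": [0, 0, 0], "fingers": 0.2}, {"xyz": [0, 0, -3.4], "angular": [0, 0, 0], "fingers": 0.1}, {"xyz": [0, 0, -3.6], "angular": [0, 0, 0], "fingers": 0}]}}

```text
clock: 27.9
tool_pos: [649.1, -104.8, 206.1]
orientation: [1.206, 2.892, 0.004]
wrist_force: [0.7, 0.2, 1.0]
opening: 0.994
```

>>> {"name": "move_arm", "arguments": {"deltas": [{"xyz": [0.3, -0.3, -0.2], "angular": [0, 0, 0], "fingers": 0}, {"xyz": [0.9, -1.0, -0.5], "angular": [0, 0, 0], "fingers": 0}, {"xyz": [1.6, -1.8, -0.8], "angular": [0, 0, 0], "fingers": 0}, {"xyz": [2.2, -2.6, -1.0], "angular": [0, 0, 0], "fingers": 0}, {"xyz": [2.7, -3.2, -1.0], "angular": [0, 0, 0], "fingers": 0}, {"xyz": [2.8, -3.4, -1.0], "angular": [0, 0, 0], "fingers": 0}, {"xyz": [2.8, -3.4, -1.0], "angular": [0, 0, 0], "fingers": 0}, {"xyz": [2.8, -3.4, -1.0], "angular": [0, 0, 0], "fingers": 0}]}}

```text
clock: 28.7
tool_pos: [471.9, -121.1, 240.8]
orientation: [1.208, 2.899, 0.001]
wrist_force: [0.9, -0.0, 0.7]
opening: 0.999
```

```bash
python3 -c "
from h import *
snap('scene','s9');snap('side','d9')
cv2.imwrite('pics/f.png',np.hstack([cv2.imread('pics/s9.png')[140:460,120:480],cv2.imread('pics/d9.png')[130:450,110:430]]))"
```

```text
(no output)
```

View pics/f.png

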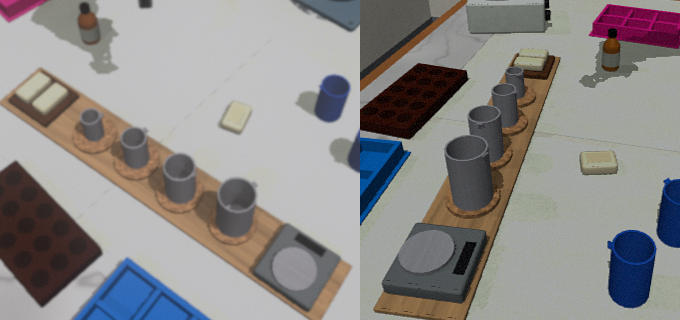

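```bash
python3 - <<'E'
from meas import *
c1,c2=Cam('scene9'.replace('cene','')),Cam('d9')
mats=[(645.2,-103.7),(633.5,-9.3),(630.3,89.2),(614.6,191.2)]
for n,s1,s2,m in [('36',(212,265),(265,215),mats[0]),('44',(254,292),(255,240),mats[1]),('52',(299,322),(235,270),mats[2]),('60',(355,352),(219,310),mats[3])]:
    p,w1,w2=locate(c1,s1,c2,s2,118,105); print(n,p.round(1),'diam',round(w1,1),round(w2,1),'off',(p-m).round(1))
a,b=Cam('scene0'),c1
for n,x in [('bottle',(170,135,235,190))]:
    for c in(a,b):
        h=cv2.cvtColor(c.im,cv2.COLOR_BGR2HSV)[x[1]:x[3],x[0]:x[2]]; v,u=np.nonzero((h[:,:,1]>120)&(h[:,:,0]<15)); print(n,len(u),u.mean()+x[0],v.mean()+x[1])
E
```

```text
36 [699.5 -15. ] diam 30.1 128.3 off [54.3 88.7]
44 [671.5  40.9] diam 37.4 117.7 off [38.  50.2]Traceback (most recent call last):
  File "<stdin>", line 5, in <module>
  File "meas.py", line 18, in locate
    A1,w1=az(c1,comp(c1,s1,t1));A2,w2=az(c2,comp(c2,s2,t2))
                                      ~~^^^^^^^^^^^^^^^^^^^
  File "meas.py", line 6, in az
    v,u=np.nonzero(mask);
        ~~~~~~~~~~^^^^^^
    return _wrapfunc(a, 'nonzero')
    return _wrapit(obj, method, *args, **kwds)
    result = getattr(arr, method)(*args, **kwds)
ValueError: Calling nonzero on 0d arrays is not allowed. Use np.atleast_1d(scalar).nonzero() instead.
```

```bash
python3 - <<'E'
from meas import *
c1,c2=Cam('s9'),Cam('d9')
def cm(c,s,t):
    h=cv2.cvtColor(cv2.GaussianBlur(c.im,(3,3),0),cv2.COLOR_BGR2HSV); m=((h[:,:,1]<60)&(h[:,:,2]<t)).astype(np.uint8)
    m=cv2.morphologyEx(m,cv2.MORPH_OPEN,np.ones((3,3),np.uint8))
    n,l=cv2.connectedComponents(m,connectivity=4); return l==l[s[1],s[0]]
mats=[(645.2,-103.7),(633.5,-9.3),(630.3,89.2),(614.6,191.2)]
for n,s1,s2,m in [('36',(212,268),(265,215),mats[0]),('44',(254,292),(255,240),mats[1]),('52',(299,322),(235,270),mats[2]),('60',(355,352),(219,310),mats[3])]:
    r=[]
    for c,s,t,off in((c1,s1,135,0),(c2,s2,115,0)):
        mk=cm(c,s,t); v,u=np.nonzero(mk); 
        A,w=az(c,mk,.1,.55)
        e=c.eye[:2]; d=np.array(m)-e; Am=np.arctan2(d[1],d[0]); dA=(A-Am+np.pi)%(2*np.pi)-np.pi
        print(n,len(u),(u.min(),u.max(),v.min(),v.max()),'lateral off mm',round(np.linalg.norm(d)*dA,1),'width',round(2*np.linalg.norm(d)*np.sin(w),1))
for c in(Cam('scene0'),c1):
    x=(170,135,235,190)
    h=cv2.cvtColor(c.im,cv2.COLOR_BGR2HSV)[x[1]:x[3],x[0]:x[2]]; v,u=np.nonzero((h[:,:,1]>120)&(h[:,:,0]<15)); print('bottle',len(u),u.mean()+x[0],v.mean()+x[1])
E
```

```text
36 585 (np.int64(200), np.int64(223), np.int64(249), np.int64(280)) lateral off mm -0.3 width 32.4
36 5505 (np.int64(195), np.int64(274), np.int64(196), np.int64(340)) lateral off mm 112.1 width 89.7
44 931 (np.int64(240), np.int64(268), np.int64(268), np.int64(308)) lateral off mm -1.3 width 40.3
44 5505 (np.int64(195), np.int64(274), np.int64(196), np.int64(340)) lateral off mm 77.6 width 79.6
52 1371 (np.int64(282), np.int64(316), np.int64(294), np.int64(343)) lateral off mm -1.5 width 47.7
52 5505 (np.int64(195), np.int64(274), np.int64(196), np.int64(340)) lateral off mm 33.7 width 69.6
60 1944 (np.int64(336), np.int64(375), np.int64(319), np.int64(376)) lateral off mm -2.5 width 56.7
60 5505 (np.int64(195), np.int64(274), np.int64(196), np.int64(340)) lateral off mm -0.8 width 58.8
bottle 99 207.0 158.84848484848484
bottle 150 206.86 159.32666666666665
```

```bash
python3 -c "
from h import *
print(telemetry.state()['wrist_force'],telemetry.state()['joint_vel'].round(3)); print(bot.job_done())"
```

```text
[-0.29509686  0.82270794 -0.21742414] [-0.002  0.002  0.001  0.004 -0.001  0.001  0.002]
the job is handed in; nothing more can be done
None
```

I stood the four steel beakers upright on the cork mats and handed the job in at about 29 s. From the balance to the soap dish they go 60, 52, 44, 36 mm. The blue beakers were never moved.

- **Order and standing:** the last scene and side pictures show all four beakers upright in the right order. The gripper was open and well clear of them.
- **Centring:** in the scene view each beaker is within about 2.5 mm sideways of its mat's centre. The 60 mm one is the worst at 2.5 mm, though the side view puts it at 0.8 mm. Wrist-camera checks just before each release agreed to 1–2 mm.
- **Bottle:** it is upright and its image moved less than 1 pixel.
- **Checks that failed or disagreed:**
  - In the final side view the beakers overlapped in the mask, so it gave a usable number only for the 60 mm beaker.
  - Setting down the 52 mm beaker pressed on the mat with about 16 N and shifted the tool about 1.5 mm.
  - The gripper read about 33 mm on the 36 mm beaker, but it held firmly.
  - One move call was refused for a missing key and moved nothing.

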